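# Sweep the step-cut stones into the collecting tray

### The arm

A 7-joint arm with a two-finger parallel gripper is mounted at the origin on the work surface. World frame = base frame: x ahead of the robot, y to its left, z up, the work surface at z = 0. Lengths are in mm, angles in rad, forces in N, time in s.
With the tool pointing down it reaches from about 350 to 900 mm from the base axis. Payload 8.1 kg.
Tool frame: the origin (TCP) lies on the centre line of the jaws, within the pads' length; the fingertips stand 14 mm ahead of it and the grasp point (between the pads) lies 5 mm behind it (arm.tips_ahead is the z of the fingertips in the tool frame, in mm); z points along the fingers, y is the direction in which the jaws open and shut (so a half turn about z gives the same grasp; the last joint's range is limited). The gripper opens to 92 mm and grips with 3 to 60 N. Pads are 19 mm wide; open, the fingers measure 130 mm over their backs; the gripper's body (75 mm by 190 mm) begins 47 mm behind the grasp point.
Start: joints at [-1.243, 0.434, 0.025, 1.573, -0.012, 1.134, -0.075], TCP at [261.027, 567.897, 219.442] pointing down, gripper open.
Joint ranges: [-2.62, 2.62], [-0.44, 2.09], [-1.27, 1.32], [0.08, 2.57], [-1.32, 4.46], [0.12, 2], [-2.74, 2.74]. Speed limits (rad/s): [2.22, 2.22, 3.01, 3.01, 3.14, 3.14, 3.14].

### API

Orientations are given as a unit quaternion [x, y, z, w].
In Python, from rig import arm, optics gives the robot as it stands.
- The arm moves only by the shell command python3 -m handwheel 'ROWS' [FORCE]. ROWS is JSON, a list of rows, each an object of numbers: "fingers": the closure, from 0 (fully open) to 1 (shut); "x", "y", "z": the shift along the world's x, y, z in m; "rx", "ry", "rz": the turn, a rotation vector about the world's x, y, z in degrees. A call has 1 to 8 rows; each row shifts and turns the pose as measured when the row begins; what a row does not reach is not made up. A row lasts 1/12 s, in which the tool goes at most 41.7 mm and 7.16 degrees, less where a joint would pass 70% of its speed; a pose out of reach is approached as far as the arm can. A call is refused whole if a number of a shift passes 0.0417 or a number of a turn 7.16, either way. A call with a gripper value outside its range is refused whole. The fingers move at their own pace and stop on an object; FORCE is the grip in N (left out, the last holds). Time passes only in rows, so rows that do not move let the fingers close. It gives the time, the measured TCP pose, the force and the opening at its end, in the units of the state.
- arm.sense(): the state, without advancing time (a new reading comes with each control period).
- optics.get_image(name): name is "scene" or "top" or "wrist"; returns the picture (400x640x3 uint8, red, green, blue); there is no depth.
- optics.camera_params(name): a dict with "camera_matrix" (3x3 intrinsics, pixels), "eye" and "attitude" of the camera in the world; the wrist camera has in their place "hand_eye" (4x4, takes a point from camera to tool coordinates, whose origin is the TCP and whose axes are the flange's). Camera axes: x right, y down, z forward; pixel columns grow to the right and rows downward; lengths in mm; the calibration is good to about 2 mm. A picture is of the moment at which its call begins: read the wrist's pose just before it. camera_params takes no time and is no camera call.
- arm.sign_off(): hands the job in, once; it reports no verdict.
The state is a dict: "t": time; "joints": joint angles; "dq": joint speeds; "joint_efforts": joint torques, N m; "ee_pos": TCP position; "ee_rot": TCP orientation; "ft_force": force on the tool from outside, world axes, zero at the start; "moment": the same for the moment, N m; "gripper_width": finger opening in mm.
Only numpy, scipy, OpenCV 4.12 (cv2) and the standard library are available. Lean on these libraries where they do the work, as an engineer would, in place of code of your own. Each camera call takes 0.05 s, during which the arm holds its last target.

### The job

Clear the sorting paper of its three rectangular step-cut stones: with the fingers closed, gently sweep them along the table through the open side of the wooden collecting tray until all three lie completely inside it. Do not pinch or lift any stone, and leave the round domed stones and everything else on the table where they are.

Things in the scene. Friction and masses are not known exactly. Their poses are not given: they have to be found in the camera images.
- tray: Fixed dark-wood tray: two sides and a back, 25 mm high, 8 mm thick; no front wall, no raised floor, so stones slide straight in. Inside 240 mm wide, 130 mm deep. Origin on the table, mid-mouth (on the line of the side walls' front ends). Its y axis points into the tray (back wall inside at y = +130 mm), x along the mouth (sides at +-120 mm). Yaw within 10 deg; stones start on its -y side, in lanes along y.
- stone_a_center (a point): Rectangular step-cut stone of green glass, 40 x 28 mm at the base (its x by y), 18 mm high: the lowest 12 mm upright-sided, then two smaller steps. About 50 g, loose, lying flat. The point is its centre, 9 mm above its underside; its axes are the stone's own (x along the 40 mm side). One of the three to sweep into the tray.
- stone_b_center (a point): Rectangular step-cut stone of green glass, 40 x 28 mm at the base (its x by y), 18 mm high: the lowest 12 mm upright-sided, then two smaller steps. About 50 g, loose, lying flat. The point is its centre, 9 mm above its underside; its axes are the stone's own (x along the 40 mm side). One of the three to sweep into the tray.
- stone_c_center (a point): Rectangular step-cut stone of green glass, 40 x 28 mm at the base (its x by y), 18 mm high: the lowest 12 mm upright-sided, then two smaller steps. About 50 g, loose, lying flat. The point is its centre, 9 mm above its underside; its axes are the stone's own (x along the 40 mm side). One of the three to sweep into the tray.
- dome_a_center (a point): Round domed stone of the same green glass, 30 mm across, 13.5 mm high, about 20 g, loose. The point is 6.5 mm above its underside, on its axis. Not part of the job. It lies among the rectangular stones.
- dome_b_center (a point): Round domed stone of the same green glass, 30 mm across, 13.5 mm high, about 20 g, loose. The point is 6.5 mm above its underside, on its axis. Not part of the job. It lies beyond the tray's back wall.
- loupe: Folding magnifier lying folded, black round lens 26 mm across and 18 mm high with a steel cover reaching 46 mm to its +x. Origin on the table under the lens's centre. Bystander, behind the stones as seen from the tray.
- tweezers: Steel tweezers, about 130 mm long along their own x, 6 mm high. Origin on the table near mid-length. Bystander.
- pen: Blue pen, 140 mm long along its own x, 10 mm thick. Origin on the table near mid-length. Bystander.
- case: Dark spectacle case 65 x 160 x 44 mm (x, y, z). Origin: centre of its underside. Bystander.
- notepad: White notepad 105 x 148 x 12 mm with a clip. Origin: centre of its underside. Bystander.

How it is judged:
By the outcome, as a careful person would: the job done as asked, in the order asked, and still so for the second after the job is handed in, with the robot touching nothing.
It also fails if it takes over 64 s, if anything falls off the work surface, if the arm or the gripper's body presses on something with over 40 N, if the wrist force passes 120 N, or if a joint passes its speed limit or range.

## Working session

There is one attempt and no reset: what is moved stays moved. The work goes in short steps, Python scripts to look and compute and a shell command to move; the robot and the scene stay as the last step left them, time stands still between calls to the robot, and variables do not carry over. Pictures are saved under pics/ and viewed, and the job is handed in when it is done.

```bash
mkdir -p pics; python3 - <<'E'
from rig import arm, optics
import cv2
print(arm.sense()); print(arm.tips_ahead)
for n in ("top","scene"):
    im=optics.get_image(n); cv2.imwrite(f"pics/{n}0.png",im[:,:,::-1]); print(n,optics.camera_params(n))
E
```

```text
{'t': 0.0, 'joints': array([-1.24260114,  0.43522618,  0.02491019,  1.57410247, -0.01156534,
        1.13400034, -0.07509868]), 'dq': array([-0.00152363, -0.00109307,  0.00057386,  0.00218542, -0.00057988,
        0.00164893,  0.00012815]), 'joint_efforts': array([-6.58333556e-04, -6.67824841e+01,  9.84962024e-01, -3.14456928e+01,
       -6.05185842e-02,  4.27580858e-02,  1.34254760e-04]), 'ee_pos': array([260.80559695, 567.40074489, 218.64020391]), 'ee_rot': array([ 2.13734268e-01,  9.76891513e-01, -7.90207855e-04, -9.64596599e-05]), 'ft_force': array([-0.15733817,  0.39386955, -0.8748383 ]), 'moment': array([-0.01508752, -0.00823086,  0.00236383]), 'gripper_width': 91.87809798223162}
14.0
top {'camera_matrix': array([[456.26849881,   0.        , 313.31449892],
       [  0.        , 456.26849881, 196.74384276],
       [  0.        ,   0.        ,   1.        ]]), 'eye': array([ 506.69084636,  -51.43846146, 1393.67788467]), 'attitude': array([-0.69717214,  0.71635767, -0.0198767 ,  0.01968777])}
scene {'camera_matrix': array([[506.31665049,   0.        , 319.10457152],
       [  0.        , 506.31665049, 199.15112771],
       [  0.        ,   0.        ,   1.        ]]), 'eye': array([1232.21184041, -546.71034598, 1169.8833314 ]), 'attitude': array([ 0.85079218,  0.4278166 , -0.13165471, -0.27530469])}
```

View pics/top0.png

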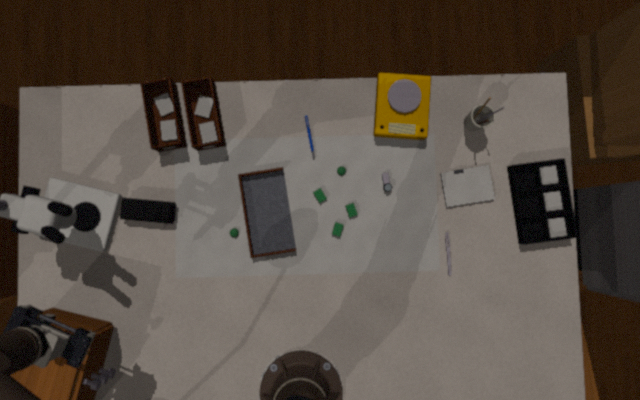

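View pics/scene0.png

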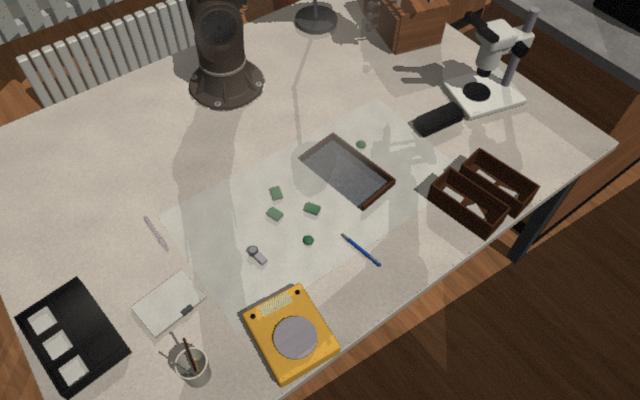

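```bash
cat > h.py <<'E'
import numpy as np, cv2
from scipy.spatial.transform import Rotation as R
from rig import arm, optics
def cam(n):
    p=optics.camera_params(n); return p["camera_matrix"],R.from_quat(p["attitude"]).as_matrix(),np.array(p["eye"])
def ray(n,uv,z):
    K,A,e=cam(n); d=A@np.linalg.inv(K)@np.array([uv[0],uv[1],1.]); return e+d*(z-e[2])/d[2]
def proj(n,P):
    K,A,e=cam(n); c=A.T@(np.array(P,float)-e); c=K@c; return c[:2]/c[2]
def look(n,tag,box,s):
    im=optics.get_image(n); np.save(f"pics/{tag}.npy",im)
    x0,y0,x1,y1=box; c=cv2.resize(im[y0:y1,x0:x1],None,fx=s,fy=s,interpolation=cv2.INTER_CUBIC)
    cv2.imwrite(f"pics/{tag}.png",np.clip(c[:,:,::-1]*1.4,0,255).astype(np.uint8)); return im
def greens(im,n="top",z=9):
    hsv=cv2.cvtColor(im,cv2.COLOR_RGB2HSV); m=cv2.inRange(hsv,(50,90,25),(90,255,255))
    k,l,st,ce=cv2.connectedComponentsWithStats(m)
    for i in range(1,k):
        if st[i,4]<15: continue
        pts=np.argwhere(l==i)[:,::-1]
        W=np.array([ray(n,p,z)[:2] for p in pts],np.float32)
        r=cv2.minAreaRect(W)
        print(ce[i].round(1),st[i,4],ray(n,ce[i],z)[:2].round(1),"rect",np.round(r[0],1),np.round(r[1],1),round(r[2],1))
E
python3 - <<'E'
from h import *
im=look("top","t1",(220,100,420,270),4)
greens(im)
E
```

```text
[341.  170.6] 43 [ 661.8 -139.3] rect [ 662.1 -139.4] [19.4 19.5] 43.5
[319.6 195.4] 91 [587.8 -72.1] rect [587.8 -72.1] [34.6 23.6] 32.0
[351.  210.1] 90 [ 540.7 -166.1] rect [ 540.6 -166.2] [35.4 22.6] 20.0
[337.3 229.2] 92 [ 484.  -122.9] rect [ 483.8 -122.6] [23.  35.4] 69.8
[234.  232.6] 43 [482.2 190. ] rect [482.4 190. ] [19.3 19.1] 43.8
```

View pics/t1.png

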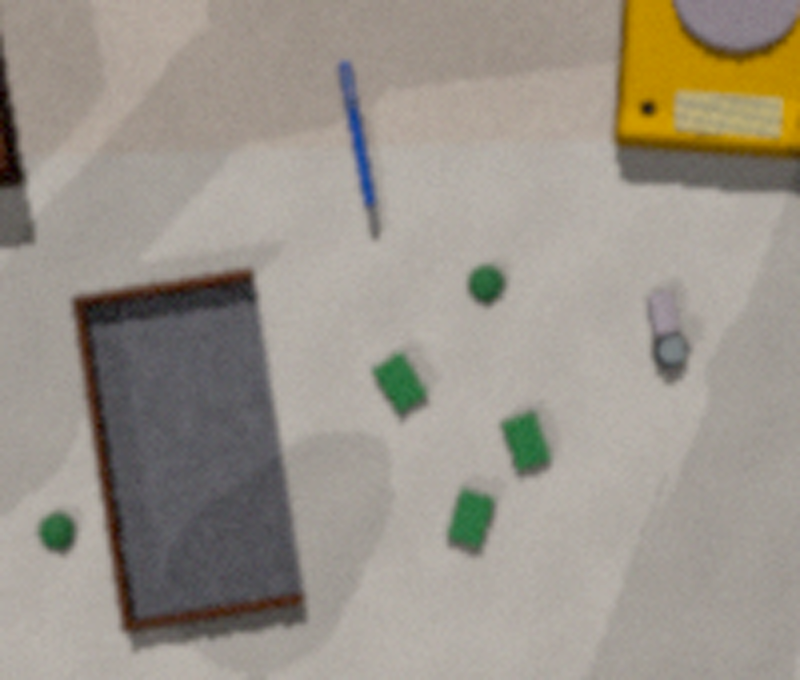

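```bash
cat >> h.py <<'E'
def frame(fu,fl,bu,bl):
    return [ray("top",p,25)[:2] for p in (fu,fl,bu,bl)]
E
python3 - <<'E'
from h import *
g=lambda x,y:(220+x/4-.4,100+y/4-.4)
fu,fl,bu,bl=frame(g(253,272),g(303,604),g(76,299),g(126,630))
print(fu,fl,bu,bl)
print(np.linalg.norm(fu-fl),np.linalg.norm(fu-bu),np.linalg.norm(fl-bl))
o=(fu+fl)/2; d=fu-fl; a1=np.degrees(np.arctan2(d[1],d[0])); e=(bu+bl)/2-o; a2=np.degrees(np.arctan2(e[1],e[0]))-90
print("o",o,"yaw",a1,a2)
a=np.radians((a1+a2)/2); ex=np.array([np.cos(a),np.sin(a)]); ey=np.array([-ex[1],ex[0]])
for n,p in dict(s1=(587.8,-72.1),s2=(540.7,-166.1),s3=(484,-122.9),dome=(662,-139.4),domeb=(482,190)).items():
    q=np.array(p)-o; print(n,q@ex,q@ey)
l=ray("top",g(671,348),9)[:2]-o; print("loupe",l@ex,l@ey)
im=np.load("pics/t1.npy")
hsv=cv2.cvtColor(im,cv2.COLOR_RGB2HSV)
print(cam("top"))
# wall inspection not in crop: pen tip
for q in [(376,236),(345,62)]:
    l=ray("top",g(*q),5)[:2]-o; print("pen",l@ex,l@ey)
E
```

```text
[673.82749634  36.5934155 ] [423.86624467   5.12199095] [657.01513974 170.34982269] [408.15911318 137.53353679]
251.9346699088739 134.80887136540994 133.33990944957773
o [548.8468705   20.85770322] yaw 7.176077590070586 6.965679661977802
s1 27.2140534424411 -97.04574272604735
s2 -31.098860586377498 -184.53296497860035
s3 -82.04984173807057 -134.68191163286028
dome 92.56530067834065 -172.96770585077394
domeb -45.517550183656034 176.08456286814388
loupe 22.828342343134484 -304.9006933459641
(array([[456.26849881,   0.        , 313.31449892],
       [  0.        , 456.26849881, 196.74384276],
       [  0.        ,   0.        ,   1.        ]]), array([[-2.71267897e-02, -9.98066568e-01,  5.59219309e-02],
       [-9.99631880e-01,  2.71118398e-02, -1.02612460e-03],
       [-4.92005776e-04, -5.59291804e-02, -9.98434617e-01]]), array([ 506.69084636,  -51.43846146, 1393.67788467]))
pen 141.82780620620997 -95.95980003505329
pen 278.67030548337647 -92.58501508269833
```

```bash
python3 -m handwheel '[{"fingers":1,"x":0.01,"y":-0.03,"rz":-7},{"fingers":1,"x":0.0166,"y":-0.034,"rz":-7},{"fingers":1,"x":0.0166,"y":-0.034,"rz":-7},{"fingers":1,"x":0.0166,"y":-0.034,"rz":-7},{"fingers":1,"x":0.0166,"y":-0.034,"rz":-7},{"fingers":1,"x":0.0166,"y":-0.034,"rz":-7},{"fingers":1,"x":0.0166,"y":-0.034,"rz":-7},{"fingers":1,"x":0.0166,"y":-0.034,"rz":-7}]' 15
```

```text
validation failed for argument at $[0]...
```

```bash
python3 -m handwheel '[{"fingers":1,"x":0.01,"y":-0.03,"z":0,"rx":0,"ry":0,"rz":-7}]' 15; python3 -c "
from rig import arm; s=arm.sense(); print(s['t'],s['ee_pos'],s['gripper_width'])"
```

```text
t: 0.23
ee_pos: [267.3, 541.8, 218.0]
ee_rot: [0.269, 0.963, 0.0, -0.001]
ft_force: [0.1, 0.7, -0.2]
gripper_width: 88.5
0.2333 [267.30996909 541.80743226 218.03413062] 88.48716482604144
```

```bash
python3 -m handwheel '[{"fingers":1,"x":0.0166,"y":-0.034,"z":0,"rx":0,"ry":0,"rz":-7},{"fingers":1,"x":0.0166,"y":-0.034,"z":0,"rx":0,"ry":0,"rz":-7},{"fingers":1,"x":0.0166,"y":-0.034,"z":0,"rx":0,"ry":0,"rz":-7},{"fingers":1,"x":0.0166,"y":-0.034,"z":0,"rx":0,"ry":0,"rz":-7},{"fingers":1,"x":0.0166,"y":-0.034,"z":0,"rx":0,"ry":0,"rz":-7},{"fingers":1,"x":0.0166,"y":-0.034,"z":0,"rx":0,"ry":0,"rz":-7},{"fingers":1,"x":0.0166,"y":-0.034,"z":0,"rx":0,"ry":0,"rz":-7},{"fingers":1,"x":0.0166,"y":-0.034,"z":0,"rx":0,"ry":0,"rz":0}]'
```

```text
t: 0.9
ee_pos: [398.7, 259.7, 215.6]
ee_rot: [0.655, 0.755, 0.0, -0.003]
ft_force: [0.9, -0.5, -0.2]
gripper_width: 36.6
```

```bash
python3 -m handwheel '[{"fingers":1,"x":0.017,"y":-0.036,"z":0,"rx":0,"ry":0,"rz":0},{"fingers":1,"x":0.017,"y":-0.036,"z":0,"rx":0,"ry":0,"rz":0},{"fingers":1,"x":0.017,"y":-0.036,"z":0,"rx":0,"ry":0,"rz":0},{"fingers":1,"x":0.017,"y":-0.036,"z":0,"rx":0,"ry":0,"rz":0},{"fingers":1,"x":0.017,"y":-0.036,"z":0,"rx":0,"ry":0,"rz":0},{"fingers":1,"x":0.017,"y":-0.036,"z":0,"rx":0,"ry":0,"rz":0},{"fingers":1,"x":0.017,"y":-0.036,"z":0,"rx":0,"ry":0,"rz":0},{"fingers":1,"x":0,"y":0,"z":0,"rx":0,"ry":0,"rz":0}]'
```

```text
t: 1.57
ee_pos: [521.6, -13.8, 216.7]
ee_rot: [0.659, 0.753, 0.001, -0.001]
ft_force: [-0.6, 0.0, -0.0]
gripper_width: 0.1
```

```bash
python3 -m handwheel '[{"fingers":1,"x":0.018,"y":-0.0255,"z":0,"rx":0,"ry":0,"rz":0},{"fingers":1,"x":0.018,"y":-0.0255,"z":0,"rx":0,"ry":0,"rz":0},{"fingers":1,"x":0.018,"y":-0.0255,"z":-0.02,"rx":0,"ry":0,"rz":0},{"fingers":1,"x":0.018,"y":-0.0255,"z":-0.02,"rx":0,"ry":0,"rz":0},{"fingers":1,"x":0,"y":0,"z":-0.035,"rx":0,"ry":0,"rz":0},{"fingers":1,"x":0,"y":0,"z":-0.035,"rx":0,"ry":0,"rz":0},{"fingers":1,"x":0,"y":0,"z":-0.03,"rx":0,"ry":0,"rz":0},{"fingers":1,"x":0,"y":0,"z":0,"rx":0,"ry":0,"rz":0}]'
python3 - <<'E'
from h import *
look("top","t2",(220,100,420,250),4); look("wrist","w2",(0,0,640,400),1); look("scene","s2",(230,100,430,250),4)
s=arm.sense();print(s['ee_pos'],R.from_quat(s['ee_rot']).as_matrix().round(3), optics.camera_params("wrist"))
E
```

```text
t: 2.23
ee_pos: [597.5, -124.9, 72.0]
ee_rot: [0.661, 0.751, 0.002, 0.001]
ft_force: [-1.6, 1.0, 0.3]
gripper_width: 0.3
[ 601.65286895 -125.65383462   78.69470477] [[-0.128  0.992  0.013]
 [ 0.992  0.128  0.   ]
 [-0.002  0.013 -1.   ]] {'camera_matrix': array([[306.89828168,   0.        , 314.38459356],
       [  0.        , 306.89828168, 196.55403892],
       [  0.        ,   0.        ,   1.        ]]), 'hand_eye': array([[ 2.66195680e-04, -9.55374965e-01, -2.95395675e-01,
         8.03679624e+01],
       [ 9.99999961e-01,  2.29160038e-04,  1.59995254e-04,
         4.95399754e-02],
       [-8.51625759e-05, -2.95395707e-01,  9.55374989e-01,
        -1.65204723e+02],
       [ 0.00000000e+00,  0.00000000e+00,  0.00000000e+00,
         1.00000000e+00]])}
```

View pics/w2.png

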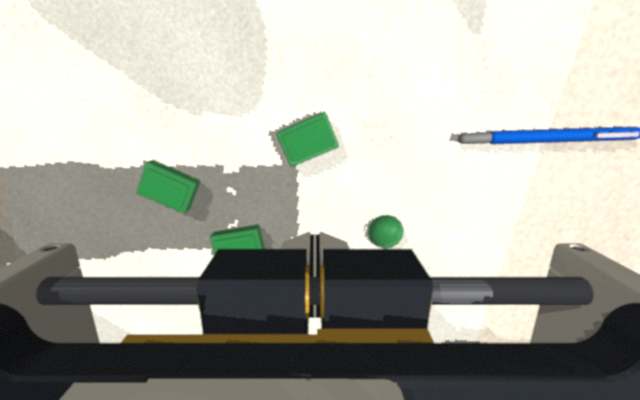

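View pics/s2.png

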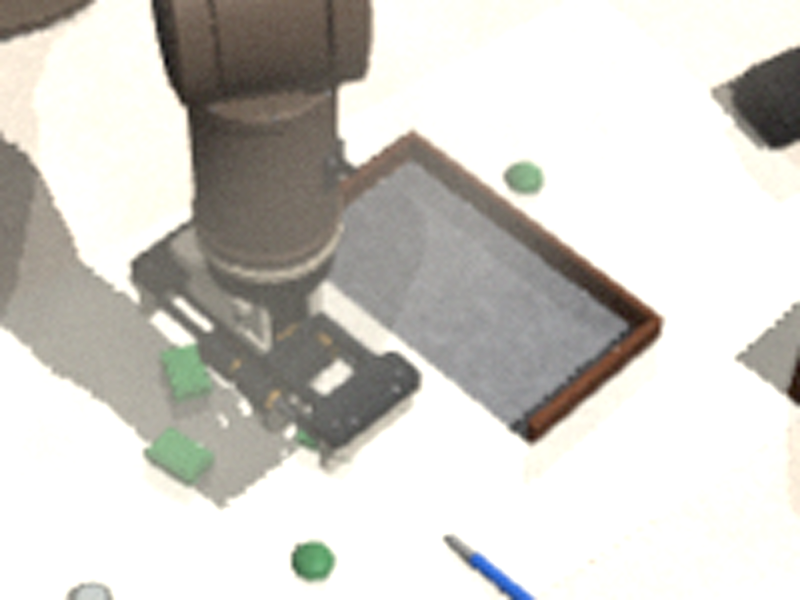

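```bash
cat >> h.py <<'E'
O=np.array([548.85,20.86]); EX=np.array([np.cos(np.radians(7.1)),np.sin(np.radians(7.1))]); EY=np.array([-EX[1],EX[0]])
def tr(p): q=np.array(p)[:2]-O; return (q@EX).round(1),(q@EY).round(1)
def wr(uv,z,s):
    p=optics.camera_params("wrist"); K=p["camera_matrix"]; H=np.array(p["hand_eye"])
    T=np.eye(4);T[:3,:3]=R.from_quat(s['ee_rot']).as_matrix();T[:3,3]=s['ee_pos']; T=T@H
    d=T[:3,:3]@np.linalg.inv(K)@np.array([uv[0],uv[1],1.]); e=T[:3,3]; return e+d*(z-e[2])/d[2]
def wgreens(tag):
    s=arm.sense(); im=look("wrist",tag,(0,0,640,400),1)
    hsv=cv2.cvtColor(im,cv2.COLOR_RGB2HSV); m=cv2.inRange(hsv,(50,90,25),(90,255,255))
    k,l,st,ce=cv2.connectedComponentsWithStats(m)
    for i in range(1,k):
        if st[i,4]<60: continue
        W=np.array([tr(wr(p,13,s)) for p in np.argwhere(l==i)[:,::-1]],np.float32); r=cv2.minAreaRect(W)
        print(ce[i].round(0),st[i,4],"tray",tr(wr(ce[i],13,s)),np.round(r[1],1),round(r[2],1), "bbox",W.min(0),W.max(0))
    print("tcp tray",tr(s['ee_pos']),"z",s['ee_pos'][2].round(1),"yaw",np.degrees(np.arctan2(*R.from_quat(s['ee_rot']).as_matrix()[[1,0],1])).round(1),"t",s['t'],s['ft_force'].round(1))
E
python3 - <<'E'
from h import *
wgreens("w3")
E
```

```text
[303. 137.] 1861 tray (np.float64(26.4), np.float64(-96.8)) [38.2 26.7] 23.5 bbox [   4.4 -116.3] [ 48.2 -78.8]Traceback (most recent call last):
  File "<stdin>", line 2, in <module>
  File "h.py", line 37, in wgreens
    W=np.array([tr(wr(p,13,s)) for p in np.argwhere(l==i)[:,::-1]],np.float32); r=cv2.minAreaRect(W)
                   ~~^^^^^^^^
  File "h.py", line 28, in wr
    p=optics.camera_params("wrist"); K=p["camera_matrix"]; H=np.array(p["hand_eye"])
ValueError: time passes only in moves, steps and waits
```

```bash
python3 - <<'E'
s=open('h.py').read()
s=s.replace('    p=optics.camera_params("wrist"); K=p["camera_matrix"]; H=np.array(p["hand_eye"])\n','    K,H=WP\n').replace('def wr(','_p=optics.camera_params("wrist"); WP=(_p["camera_matrix"],np.array(_p["hand_eye"]))\ndef wr(')
s=s.replace('def cam(n):','_C={}\ndef cam(n):\n    if n not in _C: _C[n]=_cam(n)\n    return _C[n]\ndef _cam(n):')
open('h.py','w').write(s)
E
python3 -m handwheel '[{"fingers":1,"x":-0.007,"y":-0.001,"z":-0.015,"rx":0,"ry":0,"rz":0},{"fingers":1,"x":0,"y":0,"z":-0.018,"rx":0,"ry":0,"rz":0},{"fingers":1,"x":0,"y":0,"z":-0.01,"rx":0,"ry":0,"rz":0},{"fingers":1,"x":0,"y":0,"z":-0.005,"rx":0,"ry":0,"rz":0}]'
python3 - <<'E'
from h import *
wgreens("w4")
E
```

```text
t: 2.77
ee_pos: [602.9, -126.2, 41.1]
ee_rot: [0.659, 0.752, 0.01, 0.012]
ft_force: [0.2, 0.8, 0.3]
gripper_width: 0.6
[299. 142.] 2650 tray (np.float64(26.3), np.float64(-96.7)) [38.4 27. ] 24.1 bbox [   4.2 -116.3] [ 48.4 -78.4]
[135. 198.] 2856 tray (np.float64(-80.1), np.float64(-132.6)) [30.8 41. ] 64.5 bbox [-104.4 -153.9] [ -55.7 -113.1]
[389. 241.] 624 tray (np.float64(88.2), np.float64(-164.6)) [15.1 26.7] 87.4 bbox [  75.3 -171.7] [ 101.8 -156.4]
[208. 257.] 796 tray (np.float64(-37.5), np.float64(-175.6)) [44.5 19.5] 33.3 bbox [ -51.8 -191.7] [ -12.  -163.9]
tcp tray (np.float64(35.4), np.float64(-152.7)) z 41.1 yaw 7.5 t 2.7667 [0.2 0.8 0.3]
```

View pics/w4.png

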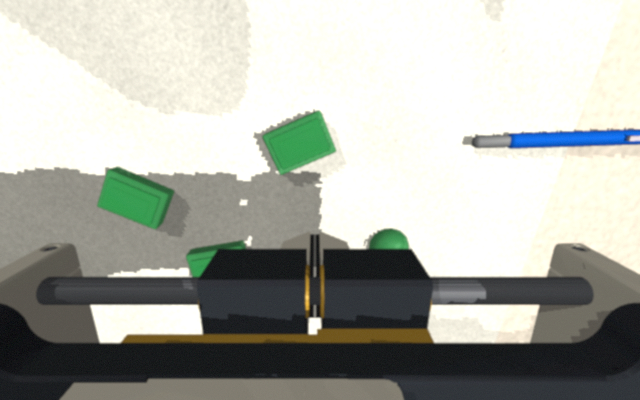

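```bash
cat >> h.py <<'E'
def need(tx,ty,z=18):
    s=arm.sense(); P=O+tx*EX+ty*EY; d=np.array([P[0],P[1],z])-s['ee_pos']
    a=np.radians(7.1); G=np.array([[-np.sin(a),np.cos(a),0],[np.cos(a),np.sin(a),0],[0,0,-1]])
    rv=(R.from_matrix(G)*R.from_quat(s['ee_rot']).inv()).as_rotvec(degrees=True)
    print("need mm",d.round(1),"rot",rv.round(2),"| tcp tray",tr(s['ee_pos']),s['ee_pos'][2].round(1),"t",round(s['t'],2),"F",s['ft_force'].round(1))
E
python3 -c "
from h import *
need(27,-150)"
```

```text
need mm [ -8.6   1.4 -22.6] rot [ 0.04  1.84 -0.43] | tcp tray (np.float64(35.3), np.float64(-152.5)) 40.6 t 2.82 F [ 0.2  0.6 -0.5]
```

```bash
python3 -m handwheel '[{"fingers":1,"x":-0.009,"y":0.001,"z":-0.007,"rx":0,"ry":1.8,"rz":-0.4},{"fingers":1,"x":-0.002,"y":0,"z":-0.008,"rx":0,"ry":0.5,"rz":0},{"fingers":1,"x":-0.001,"y":0,"z":-0.005,"rx":0,"ry":0.5,"rz":0}]'
python3 -c "
from h import *
need(27,-150)"
```

```text
t: 3.07
ee_pos: [592.0, -125.0, 23.0]
ee_rot: [0.662, 0.75, -0.005, -0.006]
ft_force: [0.7, -0.0, -0.2]
gripper_width: 0.4
need mm [ 2.2  0.4 -5. ] rot [ 0.05 -0.9  -0.01] | tcp tray (np.float64(24.8), np.float64(-150.1)) 23.0 t 3.07 F [ 0.7 -0.  -0.2]
```

```bash
python3 -m handwheel '[{"fingers":1,"x":0.001,"y":0.004,"z":-0.004,"rx":0,"ry":-0.8,"rz":0},{"fingers":1,"x":-0.001,"y":0.008,"z":-0.001,"rx":0,"ry":0,"rz":0},{"fingers":1,"x":-0.001,"y":0.008,"z":0,"rx":0,"ry":0,"rz":0},{"fingers":1,"x":-0.001,"y":0.008,"z":0,"rx":0,"ry":0,"rz":0},{"fingers":1,"x":-0.001,"y":0.008,"z":0,"rx":0,"ry":0,"rz":0},{"fingers":1,"x":-0.001,"y":0.008,"z":0,"rx":0,"ry":0,"rz":0}]'
python3 -c "
from h import *
need(27,30); wgreens('w5')"
```

```text
t: 3.57
ee_pos: [587.5, -78.9, 16.7]
ee_rot: [0.662, 0.749, -0.003, -0.001]
ft_force: [0.1, 0.7, 0.4]
gripper_width: 0.7
need mm [-15.6 132.9   1.3] rot [ 0.11 -0.32  0.07] | tcp tray (np.float64(26.0), np.float64(-103.8)) 16.7 t 3.57 F [0.1 0.7 0.4]
[317. 221.] 2137 tray (np.float64(27.7), np.float64(-91.0)) [39.1 29.4] 22.9 bbox [   3.9 -111.1] [ 49.2 -75.3]
[144. 267.] 1308 tray (np.float64(-79.8), np.float64(-121.5)) [45.3 19.5] 0.0 bbox [-100.  -128.8] [ -54.7 -109.3]
[163. 306.] 72 tray (np.float64(-72.6), np.float64(-150.1)) [10.9  3.8] -0.0 bbox [ -78.6 -152.5] [ -67.7 -148.7]
tcp tray (np.float64(26.0), np.float64(-103.8)) z 16.7 yaw 7.0 t 3.5667 [0.1 0.7 0.4]
```

View pics/w5.png

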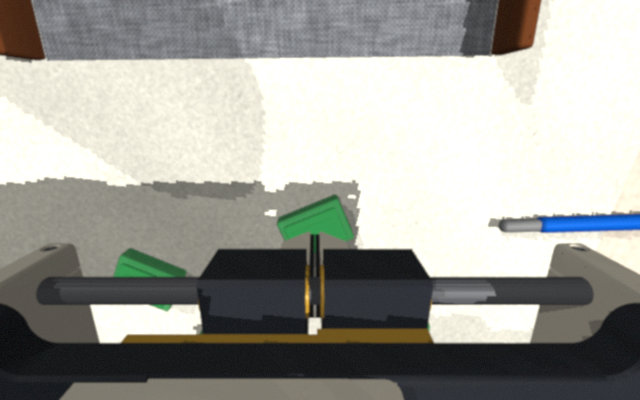

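```bash
python3 - <<'E'
from h import *
K,H=WP; Hi=np.linalg.inv(H)
for p in [(9.5,0,14),(0,0,14),(-9.5,0,14),(9.5,19,14),(9.5,3,14),(9.5,0,-5),(9.5,0,-20),(9.5,20,-20),(20,40,-20),(20,40,-52)]:
    c=Hi@np.array([*p,1]); c=K@c[:3]; print(p,(c[:2]/c[2]).round(0))
im=np.load("pics/w5.npy"); c=im[180:340,180:460]; cv2.imwrite("pics/w5c.png",cv2.resize(c,None,fx=2.8,fy=2.8,interpolation=cv2.INTER_CUBIC)[:,:,::-1])
E
```

```text
(9.5, 0, 14) [314. 220.]
(0, 0, 14) [314. 234.]
(-9.5, 0, 14) [314. 248.]
(9.5, 19, 14) [345. 220.]
(9.5, 3, 14) [319. 220.]
(9.5, 0, -5) [314. 233.]
(9.5, 0, -20) [314. 244.]
(9.5, 20, -20) [353. 244.]
(20, 40, -20) [393. 226.]
(20, 40, -52) [412. 256.]
```

View pics/w5c.png

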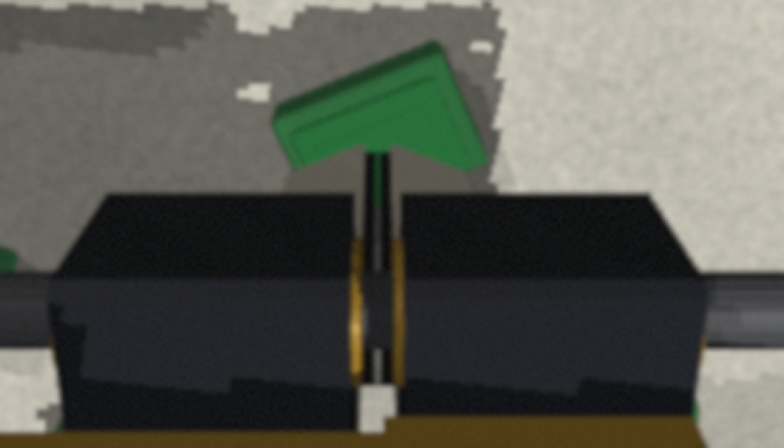

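```bash
python3 - <<'E'
from h import *
im=look("scene","s6",(260,150,360,225),8)
im=look("top","t6",(260,130,380,220),6.5)
print(tr(ray("top",(319.6,195.4),9)))
greens(im)
E
```

```text
(np.float64(27.2), np.float64(-97.0))
[351. 210.] 89 [ 540.8 -166.2] rect [ 540.9 -166.1] [34.5 23.1] 16.7
[337.1 229. ] 96 [ 484.5 -122.2] rect [ 485.1 -121.6] [25.8 35.4] 70.0
[233.9 232.5] 42 [482.3 190.3] rect [482.4 190. ] [19.3 19.1] 43.8
```

View pics/s6.png

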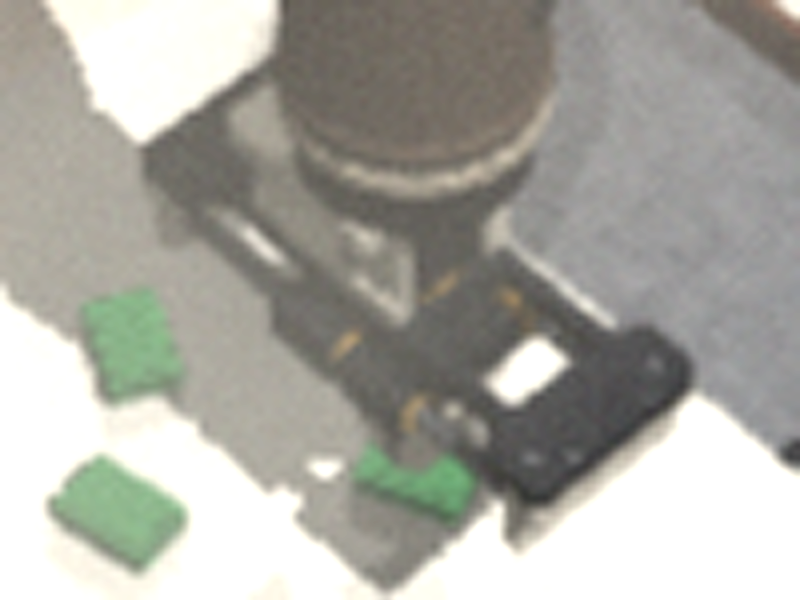

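View pics/t6.png

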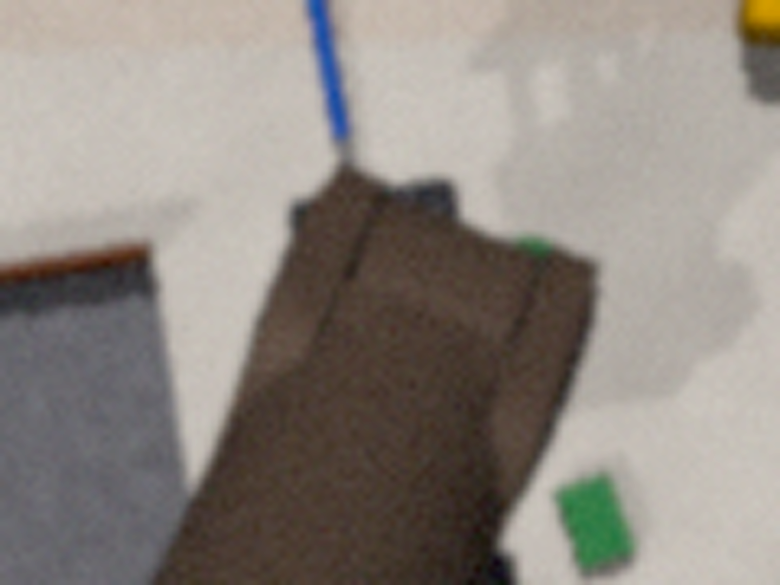

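```bash
python3 - <<'E'
from h import *
s=arm.sense(); Rm=R.from_quat(s['ee_rot']).as_matrix(); print(s['ee_pos'],s['t'])
c=cv2.imread("pics/s6.png")
def dot(n,t,col):
    p=s['ee_pos']+Rm@np.array(t,float); u=proj(n,p); q=((u-np.array([260,150]))*8).astype(int); print(t,p.round(1),u.round(1)); cv2.circle(c,tuple(int(i) for i in q),4,col,-1)
for t in [(9.5,0,14),(-9.5,0,14),(9.5,-19,14),(9.5,19,14),(-9.5,19,14)]: dot("scene",t,(0,0,255))
for t in [(0,0,-57)]: dot("scene",t,(255,0,0))
# original stone outline
im0=cv2.imread("pics/scene0.png")[150:225,260:360]; im0=cv2.resize(im0,None,fx=4,fy=4)
cv2.imwrite("pics/s6b.png",np.hstack([cv2.resize(c,(400,300)),im0]))
E
```

```text
[587.61966924 -78.73296886  16.6532936 ] 3.7167
(9.5, 0, 14) [586.4 -69.3   2.6] [312.5 208. ]
(-9.5, 0, 14) [588.7 -88.2   2.7] [307.6 211.8]
(9.5, -19, 14) [567.5 -71.7   2.8] [307.9 203.9]
(9.5, 19, 14) [605.2 -67.    2.5] [317.2 212.1]
(-9.5, 19, 14) [607.6 -85.8   2.6] [312.3 216. ]
(0, 0, -57) [587.9 -78.6  73.7] [310.1 195. ]
```

View pics/s6b.png

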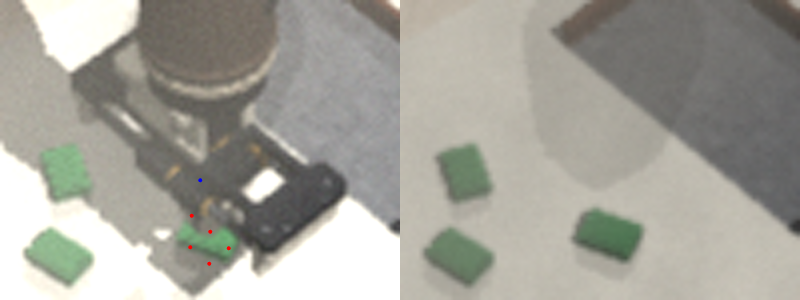

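```bash
python3 -m handwheel '[{"fingers":1,"x":0.002,"y":-0.016,"z":0.001,"rx":0,"ry":-0.2,"rz":0},{"fingers":1,"x":0.002,"y":-0.016,"z":0,"rx":0,"ry":0,"rz":0},{"fingers":1,"x":0.002,"y":-0.014,"z":0,"rx":0,"ry":0,"rz":0},{"fingers":1,"x":0,"y":0,"z":0,"rx":0,"ry":0,"rz":0}]'
python3 - <<'E'
from h import *
need(27,-150)
s=arm.sense(); wgreens("w7")
im=np.load("pics/w7.npy"); c=im[190:330,200:440]; cv2.imwrite("pics/w7c.png",cv2.resize(c,None,fx=3.3,fy=3.3,interpolation=cv2.INTER_CUBIC)[:,:,::-1])
E
```

```text
t: 4.05
ee_pos: [594.3, -126.5, 18.5]
ee_rot: [0.661, 0.75, -0.001, 0.001]
ft_force: [-0.3, -0.6, 0.7]
gripper_width: 0.4
need mm [-0.1  1.9 -0.5] rot [ 0.16 -0.05 -0.16] | tcp tray (np.float64(26.9), np.float64(-151.9)) 18.5 t 4.05 F [-0.3 -0.6  0.7]
[314. 149.] 3343 tray (np.float64(26.4), np.float64(-96.6)) [38.4 27.3] 23.5 bbox [   3.9 -116.8] [ 48.4 -78.3]
[134. 209.] 3410 tray (np.float64(-79.7), np.float64(-132.3)) [31.4 41.3] 64.8 bbox [-104.3 -153.7] [ -54.7 -113. ]
[422. 258.] 420 tray (np.float64(94.0), np.float64(-164.1)) [10.4 27.5] 43.8 bbox [  80.8 -176.7] [ 101.4 -155.8]
[198. 270.] 169 tray (np.float64(-46.3), np.float64(-173.2)) [14.   6.9] 55.7 bbox [ -51.7 -178. ] [ -39.5 -168.6]
tcp tray (np.float64(26.9), np.float64(-151.9)) z 18.5 yaw 7.3 t 4.05 [-0.3 -0.6  0.7]
```

View pics/w7c.png

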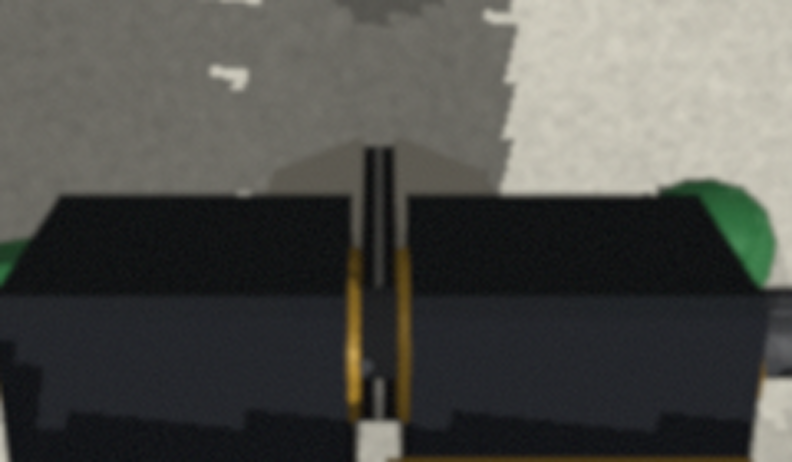

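```bash
python3 -m handwheel '[{"fingers":1,"x":0,"y":0.001,"z":-0.003,"rx":0,"ry":0,"rz":0},{"fingers":1,"x":0,"y":0,"z":-0.002,"rx":0,"ry":0,"rz":0}]'; python3 -m handwheel '[{"fingers":1,"x":0,"y":0,"z":-0.002,"rx":0,"ry":0,"rz":0}]';python3 -m handwheel '[{"fingers":1,"x":0,"y":0,"z":0,"rx":0,"ry":0,"rz":0}]'
python3 -c "
from h import *
need(27,-150)"
```

```text
t: 4.27
ee_pos: [594.3, -123.3, 13.2]
ee_rot: [0.661, 0.75, -0.001, -0.0]
ft_force: [-1.5, -0.2, -0.4]
gripper_width: 0.6
t: 4.35
ee_pos: [594.2, -122.5, 10.9]
ee_rot: [0.661, 0.75, -0.0, -0.0]
ft_force: [0.9, -0.1, -0.6]
gripper_width: 0.6
t: 4.43
ee_pos: [593.8, -121.6, 10.2]
ee_rot: [0.661, 0.751, -0.001, -0.001]
ft_force: [-0.5, -0.1, -0.1]
gripper_width: 0.6
need mm [ 0.4 -3.1  7.8] rot [-0.01 -0.12 -0.21] | tcp tray (np.float64(27.0), np.float64(-146.9)) 10.2 t 4.43 F [-0.5 -0.1 -0.1]
```

```bash
for i in 1 2 3 4; do :; done; python3 -m handwheel '[{"fingers":1,"x":0,"y":-0.001,"z":-0.003,"rx":0,"ry":0,"rz":0},{"fingers":1,"x":0,"y":0,"z":-0.002,"rx":0,"ry":0,"rz":0}]'; python3 -m handwheel '[{"fingers":1,"x":0,"y":0,"z":-0.002,"rx":0,"ry":0,"rz":0}]'
python3 - <<'E'
from h import *
need(27,-150)
look("scene","s8",(260,150,360,225),8); wgreens("w8")
im=np.load("pics/w8.npy"); c=im[190:330,200:440]; cv2.imwrite("pics/w8c.png",cv2.resize(c,None,fx=3.3,fy=3.3,interpolation=cv2.INTER_CUBIC)[:,:,::-1])
E
```

```text
t: 4.6
ee_pos: [593.9, -121.3, 4.8]
ee_rot: [0.66, 0.751, -0.0, -0.001]
ft_force: [0.1, -0.3, 0.4]
gripper_width: 0.6
t: 4.68
ee_pos: [593.9, -120.9, 2.6]
ee_rot: [0.66, 0.751, -0.0, -0.001]
ft_force: [-0.7, 0.0, -0.2]
gripper_width: 0.3
need mm [ 0.3 -3.7 15.4] rot [-0.05 -0.13 -0.33] | tcp tray (np.float64(27.2), np.float64(-146.3)) 2.6 t 4.68 F [-0.7  0.  -0.2]
[314. 165.] 3971 tray (np.float64(26.4), np.float64(-96.5)) [38.4 27.6] 23.4 bbox [   4.2 -116.6] [ 48.7 -77.6]
[119. 227.] 4052 tray (np.float64(-79.4), np.float64(-131.7)) [32.2 41.4] 64.7 bbox [-104.1 -153.5] [ -54.2 -111.8]
[430. 272.] 102 tray (np.float64(93.1), np.float64(-158.3)) [ 4.5 10.5] 45.0 bbox [  88.6 -161.2] [  97.8 -154.8]
[194. 316.] 390 tray (np.float64(-45.1), np.float64(-189.1)) [ 9.3 19.7] 8.1 bbox [ -50.5 -199.7] [ -40.4 -180.4]
tcp tray (np.float64(26.9), np.float64(-146.1)) z 2.1 yaw 7.4 t 4.7333 [-0.6  0.6 -0.4]
```

View pics/s8.png

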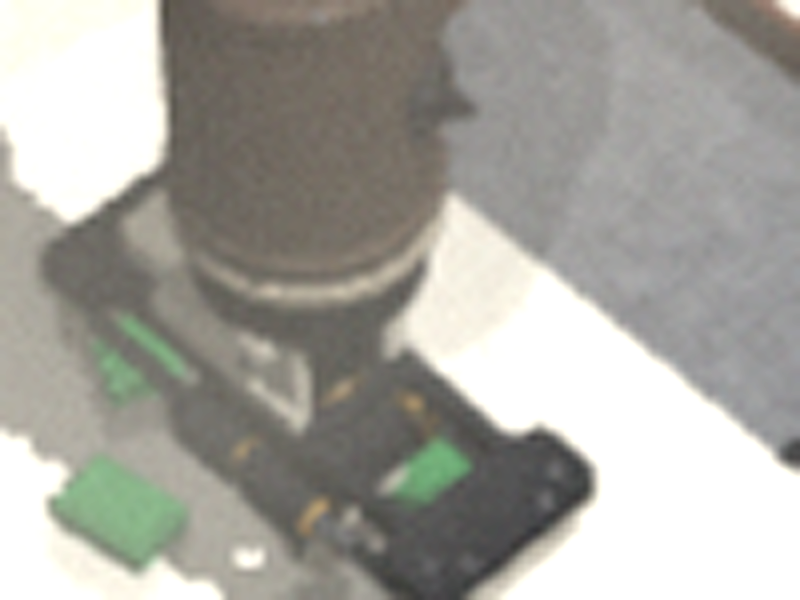

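View pics/w8c.png

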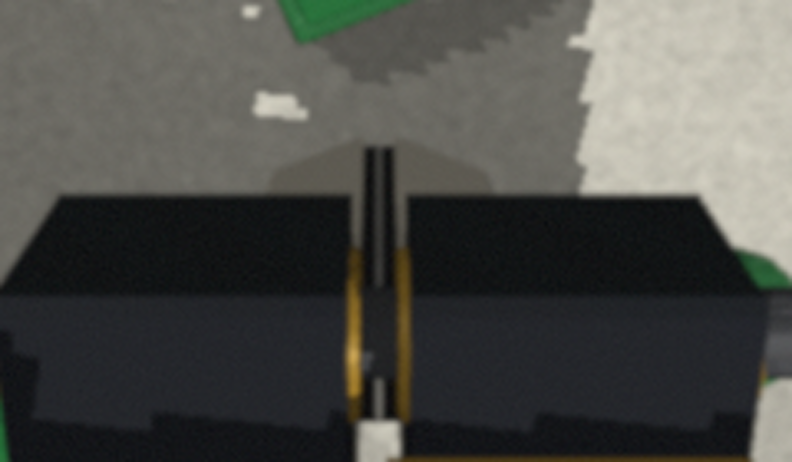

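```bash
python3 -m handwheel '[{"fingers":1,"x":0,"y":-0.001,"z":-0.002,"rx":0,"ry":0,"rz":0}]'; python3 -m handwheel '[{"fingers":1,"x":0,"y":0,"z":-0.002,"rx":0,"ry":0,"rz":0}]';  python3 -m handwheel '[{"fingers":1,"x":0,"y":0,"z":0,"rx":0,"ry":0,"rz":0}]'
```

```text
t: 4.87
ee_pos: [593.9, -121.8, 0.5]
ee_rot: [0.66, 0.752, -0.0, -0.001]
ft_force: [0.5, 0.4, -0.6]
gripper_width: 0.5
t: 4.95
ee_pos: [593.9, -122.0, -1.6]
ee_rot: [0.66, 0.751, -0.0, -0.001]
ft_force: [-0.3, 0.0, 0.7]
gripper_width: 0.5
t: 5.03
ee_pos: [593.7, -122.1, -2.0]
ee_rot: [0.66, 0.751, -0.001, -0.001]
ft_force: [-0.0, -1.4, 0.1]
gripper_width: 0.4
```

```bash
python3 -m handwheel '[{"fingers":1,"x":0,"y":0,"z":-0.002,"rx":0,"ry":0,"rz":0}]'; python3 -m handwheel '[{"fingers":1,"x":0,"y":0,"z":-0.0015,"rx":0,"ry":0,"rz":0}]';  python3 -m handwheel '[{"fingers":1,"x":0,"y":0,"z":0,"rx":0,"ry":0,"rz":0}]'
python3 - <<'E'
from h import *
wgreens("w9")
im=np.load("pics/w9.npy"); c=im[190:330,200:440]; cv2.imwrite("pics/w9c.png",cv2.resize(c,None,fx=3.3,fy=3.3,interpolation=cv2.INTER_CUBIC)[:,:,::-1])
E
```

```text
t: 5.12
ee_pos: [593.9, -122.2, -3.8]
ee_rot: [0.66, 0.751, -0.0, -0.001]
ft_force: [0.0, -0.8, 0.0]
gripper_width: 0.4
t: 5.2
ee_pos: [593.9, -122.3, -5.5]
ee_rot: [0.66, 0.751, -0.0, -0.001]
ft_force: [-0.4, -0.3, -0.1]
gripper_width: 0.5
t: 5.28
ee_pos: [593.8, -122.3, -5.8]
ee_rot: [0.66, 0.751, -0.001, -0.001]
ft_force: [0.4, -0.5, -0.4]
gripper_width: 0.5
[314. 165.] 4390 tray (np.float64(26.4), np.float64(-96.4)) [38.4 27.6] 23.7 bbox [   4.4 -116.5] [ 48.6 -77.6]
[110. 231.] 4500 tray (np.float64(-79.2), np.float64(-131.6)) [32.5 41.6] 64.5 bbox [-104.2 -153.4] [ -53.9 -111.9]
[190. 318.] 665 tray (np.float64(-43.6), np.float64(-185.4)) [14.1 20. ] 1.4 bbox [ -51.2 -195.7] [ -36.9 -176. ]
[436. 308.] 108 tray (np.float64(95.3), np.float64(-177.8)) [7.8 6.7] 0.0 bbox [  91.9 -181.6] [  99.7 -174.9]
tcp tray (np.float64(26.9), np.float64(-147.6)) z -5.8 yaw 7.4 t 5.2833 [ 0.4 -0.5 -0.4]
```

View pics/w9.png

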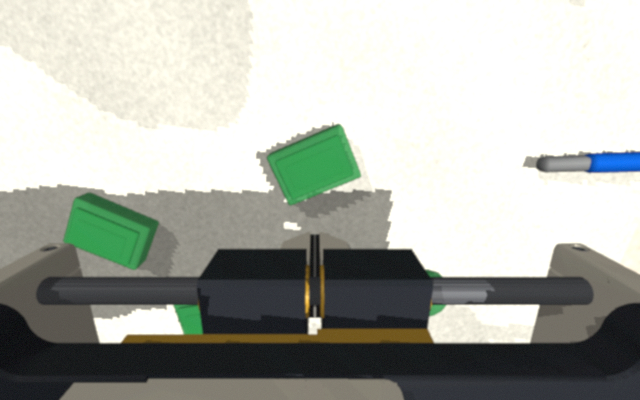

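```bash
python3 -m handwheel '[{"fingers":1,"x":0,"y":0.005,"z":0,"rx":0,"ry":0,"rz":-0.3},{"fingers":1,"x":-0.001,"y":0.007,"z":0,"rx":0,"ry":0,"rz":0},{"fingers":1,"x":-0.001,"y":0.007,"z":0,"rx":0,"ry":0,"rz":0},{"fingers":1,"x":-0.001,"y":0.007,"z":0,"rx":0,"ry":0,"rz":0},{"fingers":1,"x":-0.001,"y":0.007,"z":0,"rx":0,"ry":0,"rz":0},{"fingers":1,"x":-0.001,"y":0.004,"z":0,"rx":0,"ry":0,"rz":0}]'
python3 - <<'E'
from h import *
need(27,30,-6)
wgreens("w10")
im=np.load("pics/w10.npy"); c=im[150:330,180:460]; cv2.imwrite("pics/w10c.png",cv2.resize(c,None,fx=2.8,fy=2.8,interpolation=cv2.INTER_CUBIC)[:,:,::-1])
E
```

```text
t: 5.83
ee_pos: [588.4, -82.0, -5.5]
ee_rot: [0.662, 0.749, -0.0, -0.001]
ft_force: [-0.3, 0.9, -0.3]
gripper_width: 0.5
need mm [-16.5 136.   -0.5] rot [-0.04 -0.12  0.07] | tcp tray (np.float64(26.5), np.float64(-107.0)) -5.5 t 5.83 F [-0.3  0.9 -0.3]
[327. 211.] 4047 tray (np.float64(32.8), np.float64(-79.6)) [29.9 38.7] 89.3 bbox [ 13.5 -95.2] [ 52.4 -65.5]
[112. 271.] 456 tray (np.float64(-83.1), np.float64(-114.4)) [26.8  9.2] -0.0 bbox [ -94.6 -117.9] [ -67.8 -108.7]
[129. 313.] 1216 tray (np.float64(-78.4), np.float64(-141.2)) [40.2 17.7] -0.0 bbox [ -99.8 -152.8] [ -59.6 -135.1]
[434. 338.] 62 tray (np.float64(96.6), np.float64(-158.1)) [ 2.9 11.2] 23.2 bbox [  92.8 -161.8] [  99.7 -152.6]
tcp tray (np.float64(26.5), np.float64(-107.0)) z -5.5 yaw 7.0 t 5.8333 [-0.3  0.9 -0.3]
```

View pics/w10c.png

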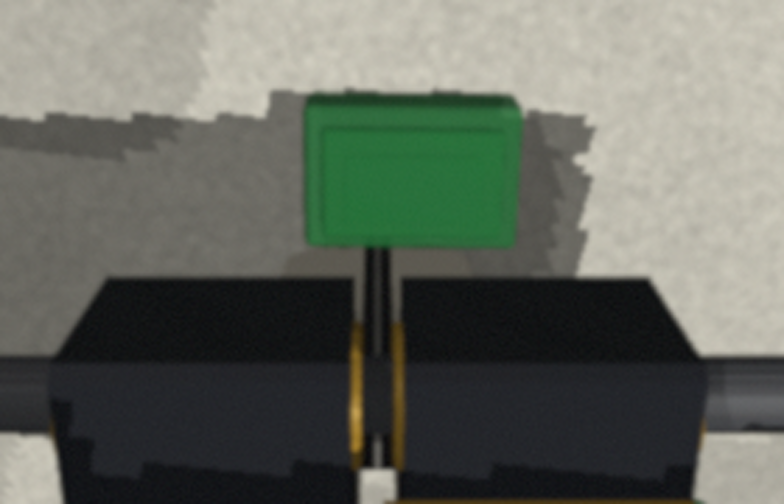

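```bash
python3 -m handwheel '[{"fingers":1,"x":0,"y":0.006,"z":0,"rx":0,"ry":0,"rz":0},{"fingers":1,"x":-0.0005,"y":0.008,"z":0,"rx":0,"ry":0,"rz":0},{"fingers":1,"x":-0.0005,"y":0.008,"z":0,"rx":0,"ry":0,"rz":0},{"fingers":1,"x":-0.0005,"y":0.008,"z":0,"rx":0,"ry":0,"rz":0},{"fingers":1,"x":-0.001,"y":0.008,"z":0,"rx":0,"ry":0,"rz":0},{"fingers":1,"x":-0.001,"y":0.008,"z":0,"rx":0,"ry":0,"rz":0},{"fingers":1,"x":-0.001,"y":0.008,"z":0,"rx":0,"ry":0,"rz":0},{"fingers":1,"x":-0.001,"y":0.006,"z":0,"rx":0,"ry":0,"rz":0}]'
python3 - <<'E'
from h import *
need(27,30,-6)
wgreens("w11")
E
```

```text
t: 6.55
ee_pos: [582.4, -15.5, -5.3]
ee_rot: [0.662, 0.749, -0.0, -0.001]
ft_force: [-0.7, -0.2, 0.4]
gripper_width: 0.2
need mm [-10.4  69.4  -0.7] rot [-0.05 -0.1   0.04] | tcp tray (np.float64(28.8), np.float64(-40.2)) -5.3 t 6.55 F [-0.7 -0.2  0.4]
[326. 211.] 4035 tray (np.float64(34.9), np.float64(-12.9)) [29.7 38.7] 90.0 bbox [ 15.6 -28.5] [54.3  1.2]
tcp tray (np.float64(28.8), np.float64(-40.2)) z -5.3 yaw 7.1 t 6.55 [-0.7 -0.2  0.4]
```

View pics/w11.png

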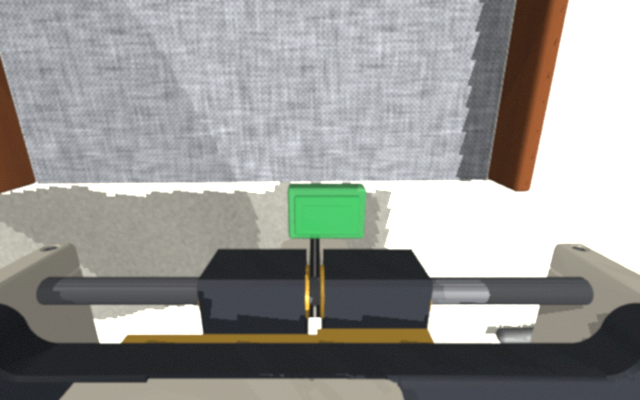

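```bash
python3 - <<'E'
from h import *
s=arm.sense()
for uv,z in [((315,181),0),((490,179),0),((36,182),0),((514,190),0),((532,190),0),((8,191),0)]: print(uv,tr(wr(uv,z,s)))
E
```

```text
(315, 181) (np.float64(29.1), np.float64(1.2))
(490, 179) (np.float64(122.7), np.float64(2.4))
(36, 182) (np.float64(-121.1), np.float64(0.4))
(514, 190) (np.float64(136.7), np.float64(-3.7))
(532, 190) (np.float64(146.4), np.float64(-3.7))
(8, 191) (np.float64(-137.7), np.float64(-4.7))
```

```bash
python3 -m handwheel '[{"fingers":1,"x":-0.001,"y":0.006,"z":0,"rx":0,"ry":0,"rz":0},{"fingers":1,"x":-0.001,"y":0.008,"z":0,"rx":0,"ry":0,"rz":0},{"fingers":1,"x":-0.001,"y":0.008,"z":0,"rx":0,"ry":0,"rz":0},{"fingers":1,"x":-0.001,"y":0.008,"z":0,"rx":0,"ry":0,"rz":0},{"fingers":1,"x":-0.001,"y":0.008,"z":0,"rx":0,"ry":0,"rz":0},{"fingers":1,"x":-0.001,"y":0.008,"z":0,"rx":0,"ry":0,"rz":0},{"fingers":1,"x":-0.001,"y":0.008,"z":0,"rx":0,"ry":0,"rz":0},{"fingers":1,"x":-0.001,"y":0.006,"z":0,"rx":0,"ry":0,"rz":0}]'
python3 - <<'E'
from h import *
need(27,30,-6)
wgreens("w12")
E
```

```text
t: 7.27
ee_pos: [573.2, 51.0, -5.3]
ee_rot: [0.662, 0.749, -0.0, -0.001]
ft_force: [0.8, -0.3, 0.8]
gripper_width: 0.0
need mm [-1.3  2.9 -0.7] rot [-0.06 -0.1   0.04] | tcp tray (np.float64(27.9), np.float64(26.9)) -5.3 t 7.27 F [ 0.8 -0.3  0.8]
[327. 211.] 4185 tray (np.float64(34.2), np.float64(54.3)) [29.7 39.5] 90.0 bbox [14.5 38.6] [54.  68.3]
tcp tray (np.float64(27.9), np.float64(26.9)) z -5.3 yaw 7.1 t 7.2667 [ 0.8 -0.3  0.8]
```

View pics/w12.png

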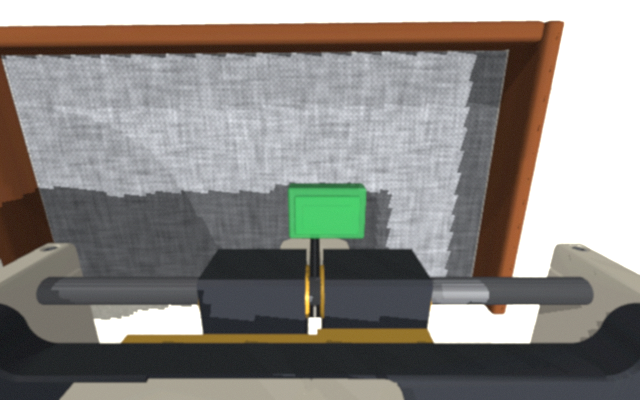

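```bash
python3 -m handwheel '[{"fingers":1,"x":0.001,"y":-0.01,"z":0,"rx":0,"ry":0,"rz":0},{"fingers":1,"x":0.002,"y":-0.01,"z":0.025,"rx":0,"ry":0,"rz":0},{"fingers":1,"x":0.002,"y":-0.015,"z":0.035,"rx":0,"ry":0,"rz":0},{"fingers":1,"x":-0.012,"y":-0.03,"z":0,"rx":0,"ry":0,"rz":0},{"fingers":1,"x":-0.016,"y":-0.032,"z":0,"rx":0,"ry":0,"rz":0},{"fingers":1,"x":-0.016,"y":-0.032,"z":0,"rx":0,"ry":0,"rz":0},{"fingers":1,"x":-0.016,"y":-0.032,"z":0,"rx":0,"ry":0,"rz":0},{"fingers":1,"x":-0.016,"y":-0.032,"z":0,"rx":0,"ry":0,"rz":0}]'
python3 - <<'E'
from h import *
need(-78,-182,-6)
E
```

```text
t: 7.98
ee_pos: [502.4, -143.8, 57.2]
ee_rot: [0.656, 0.754, 0.001, 0.0]
ft_force: [-0.5, -1.1, -0.0]
gripper_width: 0.6
need mm [ -8.4 -25.5 -63.2] rot [-0.06  0.11 -0.86] | tcp tray (np.float64(-66.5), np.float64(-157.7)) 57.2 t 7.98 F [-0.5 -1.1 -0. ]
```

```bash
python3 -m handwheel '[{"fingers":1,"x":-0.006,"y":-0.02,"z":0,"rx":0,"ry":0,"rz":-0.8},{"fingers":1,"x":0,"y":0,"z":0,"rx":0,"ry":0,"rz":0}]'
python3 - <<'E'
from h import *
need(-78,-182,-6)
wgreens("w13")
look("top","t13",(220,100,420,250),4)
E
```

```text
t: 8.15
ee_pos: [490.7, -175.4, 58.2]
ee_rot: [0.666, 0.746, -0.001, 0.002]
ft_force: [0.5, -0.0, -0.5]
gripper_width: 0.6
need mm [  3.2   6.  -64.2] rot [0.18 0.08 0.69] | tcp tray (np.float64(-81.9), np.float64(-187.5)) 58.2 t 8.15 F [ 0.5 -0.  -0.5]
[311. 143.] 2223 tray (np.float64(-83.4), np.float64(-134.0)) [26.9 38.3] 64.7 bbox [-105.4 -153.7] [ -61.1 -115. ]
[546. 192.] 1150 tray (np.float64(84.1), np.float64(-171.3)) [25.2 30. ] 71.6 bbox [  69.3 -184.6] [  98.9 -158.5]
[381. 210.] 1956 tray (np.float64(-33.0), np.float64(-183.0)) [38.7 28.9] 10.0 bbox [ -53.9 -200.4] [ -12.1 -167.4]
tcp tray (np.float64(-81.9), np.float64(-187.5)) z 58.2 yaw 6.4 t 8.15 [ 0.5 -0.  -0.5]
```

View pics/w13.png

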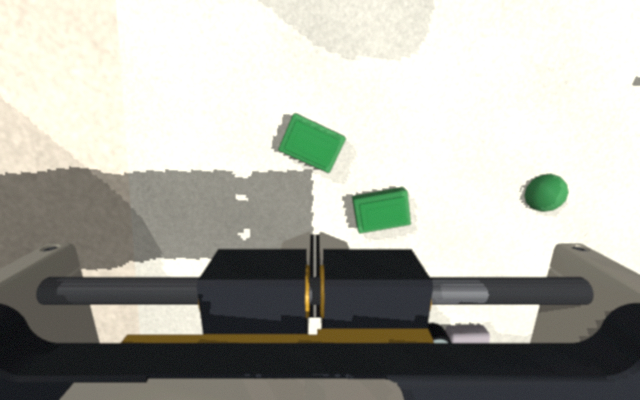

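```bash
python3 -m handwheel '[{"fingers":1,"x":0.001,"y":0.003,"z":-0.02,"rx":0.2,"ry":0.1,"rz":0.7},{"fingers":1,"x":0,"y":0,"z":-0.02,"rx":0,"ry":0,"rz":0},{"fingers":1,"x":0,"y":0,"z":-0.01,"rx":0,"ry":0,"rz":0},{"fingers":1,"x":0,"y":0,"z":-0.002,"rx":0,"ry":0,"rz":0}]'
python3 - <<'E'
from h import *
need(-81,-182,-6)
E
```

```text
t: 8.58
ee_pos: [496.6, -165.3, 5.1]
ee_rot: [0.658, 0.753, 0.003, 0.0]
ft_force: [-1.1, 0.3, -0.9]
gripper_width: 0.6
need mm [ -5.6  -4.4 -11.1] rot [-0.23  0.22 -0.54] | tcp tray (np.float64(-74.9), np.float64(-178.3)) 5.1 t 8.58 F [-1.1  0.3 -0.9]
```

```bash
python3 -m handwheel '[{"fingers":1,"x":-0.006,"y":-0.003,"z":-0.003,"rx":-0.2,"ry":0.2,"rz":-0.5},{"fingers":1,"x":-0.001,"y":0,"z":-0.004,"rx":0,"ry":0,"rz":0},{"fingers":1,"x":0,"y":0,"z":-0.002,"rx":0,"ry":0,"rz":0}]'
python3 - <<'E'
from h import *
need(-81,-182,-6); wgreens("w14")
E
```

```text
t: 8.83
ee_pos: [489.8, -166.8, -4.4]
ee_rot: [0.661, 0.751, 0.0, -0.001]
ft_force: [0.6, 0.7, -0.2]
gripper_width: 0.4
need mm [ 1.2 -3.  -1.6] rot [-0.05 -0.04 -0.17] | tcp tray (np.float64(-81.8), np.float64(-178.9)) -4.4 t 8.83 F [ 0.6  0.7 -0.2]
[312. 176.] 4211 tray (np.float64(-83.2), np.float64(-133.6)) [27.6 38.8] 64.6 bbox [-105.4 -154.1] [ -60.9 -114.2]
[620. 242.] 1631 tray (np.float64(79.6), np.float64(-168.7)) [23.4 29.2] 17.5 bbox [  65.6 -183.1] [  93.5 -156.4]
[416. 251.] 1400 tray (np.float64(-27.5), np.float64(-174.4)) [22.2 46. ] 65.0 bbox [ -54.9 -190.2] [ -12.8 -165.1]
tcp tray (np.float64(-81.8), np.float64(-178.9)) z -4.4 yaw 7.3 t 8.8333 [ 0.6  0.7 -0.2]
```

View pics/w14.png

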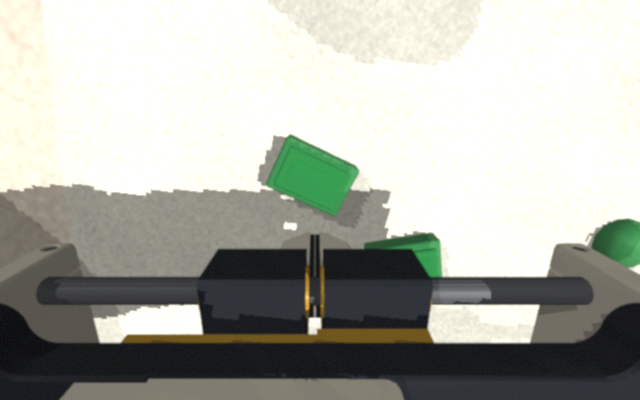

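```bash
python3 -m handwheel '[{"fingers":1,"x":-0.001,"y":0.005,"z":-0.001,"rx":0,"ry":0,"rz":-0.2},{"fingers":1,"x":-0.001,"y":0.007,"z":0,"rx":0,"ry":0,"rz":0},{"fingers":1,"x":-0.001,"y":0.007,"z":0,"rx":0,"ry":0,"rz":0},{"fingers":1,"x":-0.001,"y":0.007,"z":0,"rx":0,"ry":0,"rz":0},{"fingers":1,"x":-0.001,"y":0.007,"z":0,"rx":0,"ry":0,"rz":0},{"fingers":1,"x":-0.001,"y":0.007,"z":0,"rx":0,"ry":0,"rz":0},{"fingers":1,"x":-0.001,"y":0.007,"z":0,"rx":0,"ry":0,"rz":0},{"fingers":1,"x":-0.001,"y":0.005,"z":0,"rx":0,"ry":0,"rz":0}]'
python3 - <<'E'
from h import *
need(-81,28,-6); wgreens("w15")
E
```

```text
t: 9.55
ee_pos: [482.4, -109.6, -3.7]
ee_rot: [0.662, 0.749, 0.001, 0.001]
ft_force: [0.2, -0.1, -1.0]
gripper_width: 0.3
need mm [-17.4 148.2  -2.3] rot [-0.04  0.16  0.05] | tcp tray (np.float64(-82.1), np.float64(-121.2)) -3.7 t 9.55 F [ 0.2 -0.1 -1. ]
[300. 210.] 3984 tray (np.float64(-89.6), np.float64(-93.9)) [29.4 38.8] 90.0 bbox [-109.  -109.1] [-70.2 -79.7]
tcp tray (np.float64(-82.1), np.float64(-121.2)) z -3.7 yaw 7.1 t 9.55 [ 0.2 -0.1 -1. ]
```

View pics/w15.png

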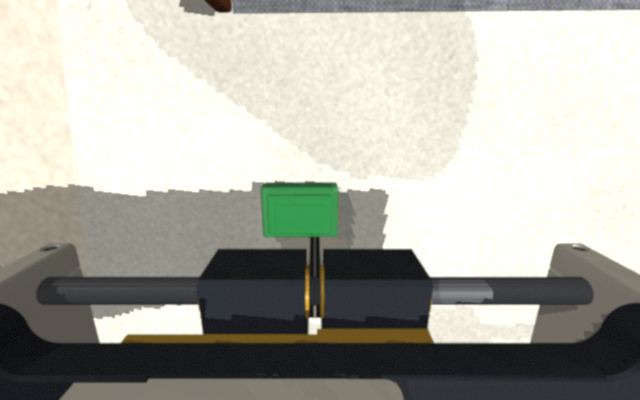

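```bash
python3 -m handwheel '[{"fingers":1,"x":-0.001,"y":0.006,"z":-0.001,"rx":0,"ry":0.1,"rz":0},{"fingers":1,"x":-0.0005,"y":0.009,"z":0,"rx":0,"ry":0,"rz":0},{"fingers":1,"x":-0.0005,"y":0.009,"z":0,"rx":0,"ry":0,"rz":0},{"fingers":1,"x":-0.0005,"y":0.009,"z":0,"rx":0,"ry":0,"rz":0},{"fingers":1,"x":-0.0005,"y":0.009,"z":0,"rx":0,"ry":0,"rz":0},{"fingers":1,"x":-0.0005,"y":0.009,"z":0,"rx":0,"ry":0,"rz":0},{"fingers":1,"x":-0.0005,"y":0.009,"z":0,"rx":0,"ry":0,"rz":0},{"fingers":1,"x":-0.001,"y":0.009,"z":0,"rx":0,"ry":0,"rz":0}]'
python3 - <<'E'
from h import *
need(-79,28,-6); wgreens("w16")
E
```

```text
t: 10.27
ee_pos: [476.8, -34.0, -4.8]
ee_rot: [0.663, 0.749, 0.001, 0.0]
ft_force: [-0.0, -1.1, 0.9]
gripper_width: 0.3
need mm [-9.8 72.9 -1.2] rot [-0.03  0.06  0.09] | tcp tray (np.float64(-78.3), np.float64(-45.6)) -4.8 t 10.27 F [-0.  -1.1  0.9]
[560.  56.] 6730 tray (np.float64(30.0), np.float64(53.9)) [27.2 44.6] 90.0 bbox [ 7.6 39.7] [52.2 66.9]
[299. 211.] 4050 tray (np.float64(-85.9), np.float64(-18.3)) [29.3 39. ] 89.8 bbox [-105.3  -33.6] [-66.4  -4.2]
tcp tray (np.float64(-78.3), np.float64(-45.6)) z -4.8 yaw 7.0 t 10.2667 [-0.  -1.1  0.9]
```

View pics/w16.png

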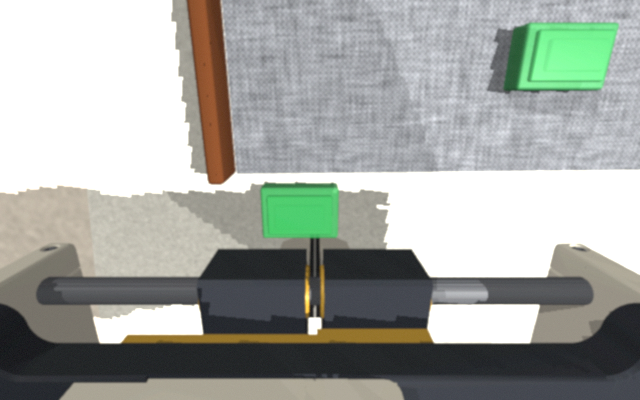

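```bash
python3 - <<'E'
from h import *
p0=np.array([593.9,-121,2.4]); a=np.radians(7.4); G=np.array([[-np.sin(a),np.cos(a),0],[np.cos(a),np.sin(a),0],[0,0,-1]])
c=cv2.imread("pics/s8.png")
for z,col in [(-30,(0,0,255)),(-52,(255,0,0)),(-80,(0,255,255))]:
    for t in [(37.5,95,z),(-37.5,95,z),(37.5,-95,z),(-37.5,-95,z)]:
        q=(proj("scene",p0+G@np.array(t,float))-[260,150])*8; cv2.circle(c,tuple(int(i) for i in q),5,col,-1)
cv2.imwrite("pics/s8b.png",c)
E
```

```text
(no output)
```

View pics/s8b.png

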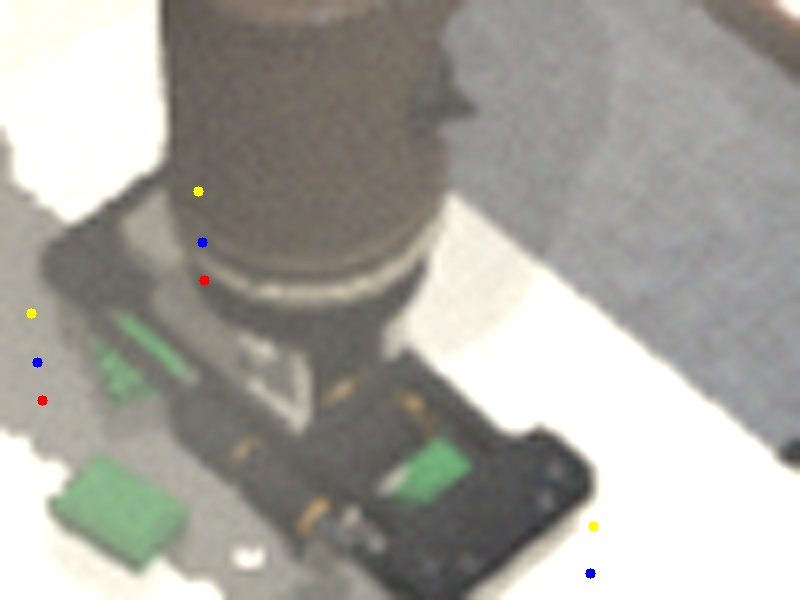

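```bash
python3 -m handwheel '[{"fingers":1,"x":-0.001,"y":0.006,"z":-0.001,"rx":0,"ry":0,"rz":0},{"fingers":1,"x":-0.001,"y":0.009,"z":0,"rx":0,"ry":0,"rz":0},{"fingers":1,"x":-0.001,"y":0.009,"z":0,"rx":0,"ry":0,"rz":0},{"fingers":1,"x":-0.001,"y":0.009,"z":0,"rx":0,"ry":0,"rz":0},{"fingers":1,"x":-0.001,"y":0.009,"z":0,"rx":0,"ry":0,"rz":0},{"fingers":1,"x":-0.001,"y":0.009,"z":0,"rx":0,"ry":0,"rz":0},{"fingers":1,"x":-0.001,"y":0.009,"z":0,"rx":0,"ry":0,"rz":0},{"fingers":1,"x":-0.001,"y":0.006,"z":0,"rx":0,"ry":0,"rz":0}]'
python3 - <<'E'
from h import *
need(-79,28,-6); wgreens("w17")
E
```

```text
t: 10.98
ee_pos: [467.4, 40.6, -6.0]
ee_rot: [0.662, 0.749, 0.001, -0.0]
ft_force: [0.1, -0.1, -0.3]
gripper_width: 0.5
need mm [-0.4 -1.7 -0. ] rot [-0.08  0.03  0.01] | tcp tray (np.float64(-78.4), np.float64(29.6)) -6.0 t 10.98 F [ 0.1 -0.1 -0.3]
[300. 211.] 4264 tray (np.float64(-85.7), np.float64(57.1)) [30.1 39.7] 90.0 bbox [-105.6   41.1] [-65.9  71.2]
[528. 212.] 4618 tray (np.float64(29.9), np.float64(56.3)) [29.2 44.7] 90.0 bbox [ 7.5 41. ] [52.2 70.2]
tcp tray (np.float64(-78.4), np.float64(29.6)) z -6.0 yaw 7.1 t 10.9833 [ 0.1 -0.1 -0.3]
```

View pics/w17.png

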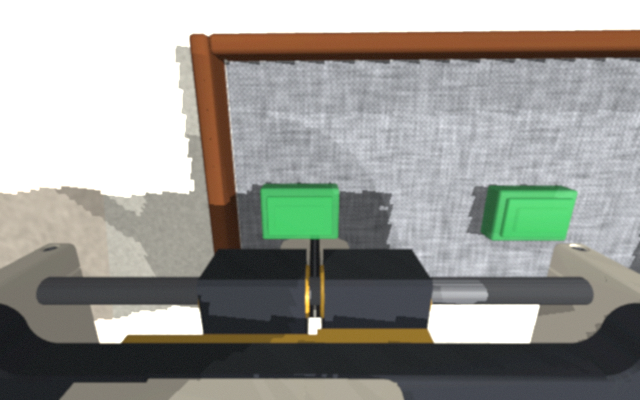

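```bash
python3 -m handwheel '[{"fingers":1,"x":0.001,"y":-0.01,"z":0,"rx":0,"ry":0,"rz":0},{"fingers":1,"x":0.002,"y":-0.01,"z":0.025,"rx":0,"ry":0,"rz":0},{"fingers":1,"x":0.002,"y":-0.015,"z":0.035,"rx":0,"ry":0,"rz":0},{"fingers":1,"x":0.01,"y":-0.03,"z":0,"rx":0,"ry":0,"rz":0},{"fingers":1,"x":0.012,"y":-0.035,"z":0,"rx":0,"ry":0,"rz":0},{"fingers":1,"x":0.012,"y":-0.035,"z":0,"rx":0,"ry":0,"rz":0},{"fingers":1,"x":0.012,"y":-0.035,"z":0,"rx":0,"ry":0,"rz":0},{"fingers":1,"x":0.012,"y":-0.035,"z":0,"rx":0,"ry":0,"rz":0}]'
python3 -m handwheel '[{"fingers":1,"x":0.008,"y":-0.025,"z":0,"rx":0,"ry":0,"rz":0},{"fingers":1,"x":0,"y":0,"z":0,"rx":0,"ry":0,"rz":0}]'
python3 - <<'E'
from h import *
need(-31,-228,-6); wgreens("w18")
E
```

```text
t: 11.7
ee_pos: [528.0, -167.5, 56.9]
ee_rot: [0.655, 0.756, 0.0, -0.002]
ft_force: [1.4, 0.4, 0.8]
gripper_width: 0.7
t: 11.87
ee_pos: [536.5, -206.4, 58.1]
ee_rot: [0.659, 0.752, -0.001, 0.001]
ft_force: [1.1, -0.1, 1.1]
gripper_width: 0.4
need mm [  9.8  -2.9 -64.1] rot [ 0.22  0.   -0.46] | tcp tray (np.float64(-40.3), np.float64(-224.0)) 58.1 t 11.87 F [ 1.1 -0.1  1.1]
[499. 148.] 1256 tray (np.float64(85.7), np.float64(-172.8)) [28.1 25.3] -0.0 bbox [  71.7 -185.5] [  99.8 -160.2]
[326. 163.] 2128 tray (np.float64(-32.2), np.float64(-184.2)) [38.3 27.6] 10.9 bbox [ -52.6 -201. ] [ -12.  -169.1]
tcp tray (np.float64(-40.3), np.float64(-224.0)) z 58.1 yaw 7.6 t 11.8667 [ 1.1 -0.1  1.1]
```

View pics/w18.png

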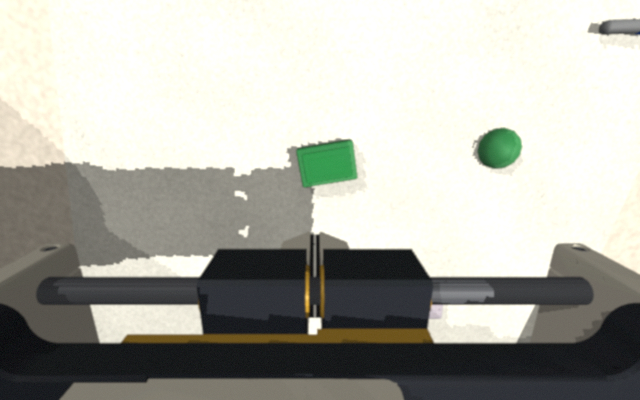

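```bash
python3 -m handwheel '[{"fingers":1,"x":0.008,"y":-0.004,"z":-0.02,"rx":0.2,"ry":0,"rz":-0.4},{"fingers":1,"x":0.002,"y":-0.002,"z":-0.02,"rx":0,"ry":0,"rz":0},{"fingers":1,"x":0,"y":0,"z":-0.01,"rx":0,"ry":0,"rz":0},{"fingers":1,"x":0,"y":0,"z":-0.002,"rx":0,"ry":0,"rz":0}]'
python3 - <<'E'
from h import *
need(-31,-228,-6)
E
```

```text
t: 12.25
ee_pos: [544.2, -211.9, 4.7]
ee_rot: [0.663, 0.749, 0.001, -0.001]
ft_force: [-0.2, 0.4, 0.1]
gripper_width: 0.8
need mm [  2.    2.7 -10.7] rot [-0.12 -0.02  0.13] | tcp tray (np.float64(-33.3), np.float64(-230.4)) 4.7 t 12.25 F [-0.2  0.4  0.1]
```

```bash
python3 -m handwheel '[{"fingers":1,"x":0.001,"y":0.001,"z":-0.004,"rx":0,"ry":0,"rz":0},{"fingers":1,"x":0,"y":0.004,"z":-0.004,"rx":0,"ry":0,"rz":0},{"fingers":1,"x":-0.001,"y":0.006,"z":-0.002,"rx":0,"ry":0,"rz":0},{"fingers":1,"x":-0.001,"y":0.007,"z":0,"rx":0,"ry":0,"rz":0},{"fingers":1,"x":-0.001,"y":0.007,"z":0,"rx":0,"ry":0,"rz":0},{"fingers":1,"x":-0.001,"y":0.007,"z":0,"rx":0,"ry":0,"rz":0},{"fingers":1,"x":-0.001,"y":0.007,"z":0,"rx":0,"ry":0,"rz":0},{"fingers":1,"x":-0.001,"y":0.005,"z":0,"rx":0,"ry":0,"rz":0}]'
python3 - <<'E'
from h import *
need(-31,29,-6); wgreens("w19")
E
```

```text
t: 12.92
ee_pos: [538.3, -161.0, -4.1]
ee_rot: [0.662, 0.75, 0.001, -0.001]
ft_force: [-0.5, 0.6, -0.1]
gripper_width: 0.6
need mm [-23.8 206.8  -1.9] rot [-0.2   0.01 -0.04] | tcp tray (np.float64(-32.9), np.float64(-179.1)) -4.1 t 12.92 F [-0.5  0.6 -0.1]
[320. 210.] 3991 tray (np.float64(-30.1), np.float64(-151.8)) [28.9 38.7] 90.0 bbox [ -49.4 -167. ] [ -10.7 -138.1]
[534. 241.] 1917 tray (np.float64(83.4), np.float64(-169.4)) [25.7 28.3] 68.6 bbox [  69.3 -183.4] [  98.4 -156.7]
tcp tray (np.float64(-32.9), np.float64(-179.1)) z -4.1 yaw 7.1 t 12.9167 [-0.5  0.6 -0.1]
```

View pics/w19.png

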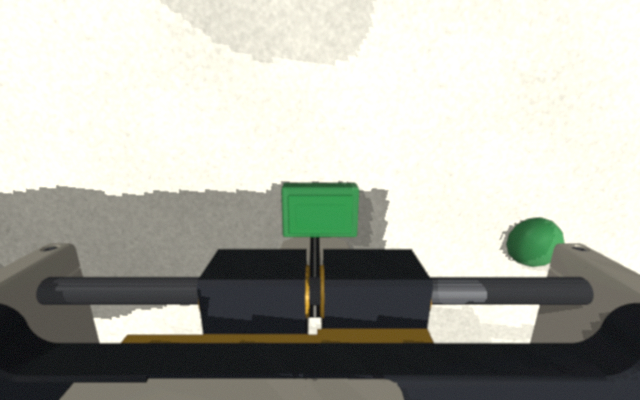

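Stone flush and centred. It needs 208 mm more; dome is well clear.

```bash
python3 -m handwheel '[{"fingers":1,"x":-0.001,"y":0.006,"z":-0.001,"rx":-0.1,"ry":0,"rz":0},{"fingers":1,"x":-0.001,"y":0.009,"z":0,"rx":0,"ry":0,"rz":0},{"fingers":1,"x":-0.001,"y":0.009,"z":0,"rx":0,"ry":0,"rz":0},{"fingers":1,"x":-0.001,"y":0.009,"z":0,"rx":0,"ry":0,"rz":0},{"fingers":1,"x":-0.001,"y":0.009,"z":0,"rx":0,"ry":0,"rz":0},{"fingers":1,"x":-0.001,"y":0.009,"z":0,"rx":0,"ry":0,"rz":0},{"fingers":1,"x":-0.001,"y":0.009,"z":0,"rx":0,"ry":0,"rz":0},{"fingers":1,"x":-0.001,"y":0.009,"z":0,"rx":0,"ry":0,"rz":0}]'
python3 -c "
from h import *
need(-32,29,-6)"
python3 -m handwheel '[{"fingers":1,"x":-0.001,"y":0.009,"z":-0.0005,"rx":0,"ry":0,"rz":0},{"fingers":1,"x":-0.001,"y":0.009,"z":0,"rx":0,"ry":0,"rz":0},{"fingers":1,"x":-0.001,"y":0.009,"z":0,"rx":0,"ry":0,"rz":0},{"fingers":1,"x":-0.001,"y":0.009,"z":0,"rx":0,"ry":0,"rz":0},{"fingers":1,"x":-0.001,"y":0.009,"z":0,"rx":0,"ry":0,"rz":0},{"fingers":1,"x":-0.001,"y":0.006,"z":0,"rx":0,"ry":0,"rz":0}]'
python3 - <<'E'
from h import *
need(-32,29,-6); wgreens("w20")
E
```

```text
t: 13.63
ee_pos: [529.8, -85.5, -4.5]
ee_rot: [0.662, 0.75, 0.001, 0.0]
ft_force: [0.5, 0.6, -0.2]
gripper_width: 0.5
need mm [-16.3 131.2  -1.5] rot [-0.06  0.09  0.  ] | tcp tray (np.float64(-32.1), np.float64(-103.2)) -4.5 t 13.63 F [ 0.5  0.6 -0.2]
t: 14.13
ee_pos: [523.0, -27.6, -5.2]
ee_rot: [0.661, 0.75, 0.001, -0.0]
ft_force: [0.1, 0.4, -0.1]
gripper_width: 0.4
need mm [-9.5 73.3 -0.8] rot [-0.09  0.07 -0.08] | tcp tray (np.float64(-31.7), np.float64(-44.9)) -5.2 t 14.13 F [ 0.1  0.4 -0.1]
[194.  52.] 6423 tray (np.float64(-84.6), np.float64(56.3)) [41.2 27.3] 0.0 bbox [-105.1   42.1] [-63.9  69.4]
[459.  58.] 6307 tray (np.float64(31.9), np.float64(53.9)) [41.7 27.2] 0.3 bbox [11.  39.7] [52.7 67. ]
[320. 211.] 4045 tray (np.float64(-28.9), np.float64(-17.6)) [38.8 29.8] -0.0 bbox [-48.3 -33.3] [-9.5 -3.5]
tcp tray (np.float64(-31.7), np.float64(-44.9)) z -5.2 yaw 7.2 t 14.1333 [ 0.1  0.4 -0.1]
```

View pics/w20.png

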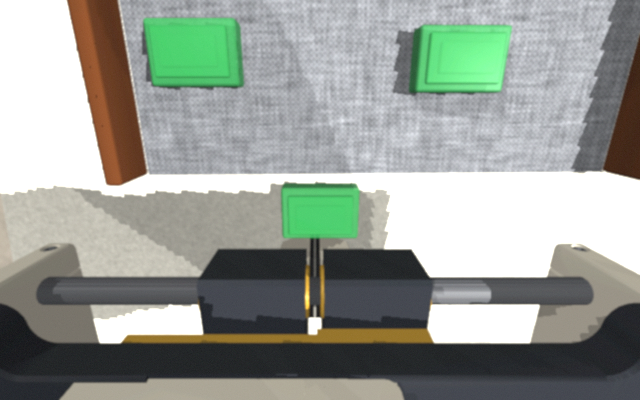

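```bash
python3 -m handwheel '[{"fingers":1,"x":-0.001,"y":0.006,"z":-0.0005,"rx":0,"ry":0,"rz":0},{"fingers":1,"x":-0.001,"y":0.009,"z":0,"rx":0,"ry":0,"rz":0},{"fingers":1,"x":-0.001,"y":0.009,"z":0,"rx":0,"ry":0,"rz":0},{"fingers":1,"x":-0.001,"y":0.009,"z":0,"rx":0,"ry":0,"rz":0},{"fingers":1,"x":-0.001,"y":0.009,"z":0,"rx":0,"ry":0,"rz":0},{"fingers":1,"x":-0.001,"y":0.009,"z":0,"rx":0,"ry":0,"rz":0},{"fingers":1,"x":-0.001,"y":0.009,"z":0,"rx":0,"ry":0,"rz":0},{"fingers":1,"x":-0.001,"y":0.006,"z":0,"rx":0,"ry":0,"rz":0}]'
python3 - <<'E'
from h import *
need(-32,29,-6); wgreens("w21")
E
```

```text
t: 14.85
ee_pos: [513.9, 45.0, -5.8]
ee_rot: [0.662, 0.75, 0.001, -0.0]
ft_force: [0.1, 0.7, -0.2]
gripper_width: 0.5
need mm [-0.4  0.7 -0.2] rot [-0.09  0.07 -0.04] | tcp tray (np.float64(-31.7), np.float64(28.3)) -5.8 t 14.85 F [ 0.1  0.7 -0.2]
[210. 206.] 4461 tray (np.float64(-84.4), np.float64(58.4)) [41.5 29.3] 0.5 bbox [-105.1   43. ] [-63.6  72.3]
[440. 210.] 4362 tray (np.float64(31.8), np.float64(56.1)) [29.1 41.6] 90.0 bbox [11.  41.3] [52.6 70.4]
[320. 211.] 4236 tray (np.float64(-28.9), np.float64(55.7)) [39.8 29.6] 0.0 bbox [-48.7  40.2] [-8.9 69.8]
tcp tray (np.float64(-31.7), np.float64(28.3)) z -5.8 yaw 7.1 t 14.85 [ 0.1  0.7 -0.2]
```

View pics/w21.png

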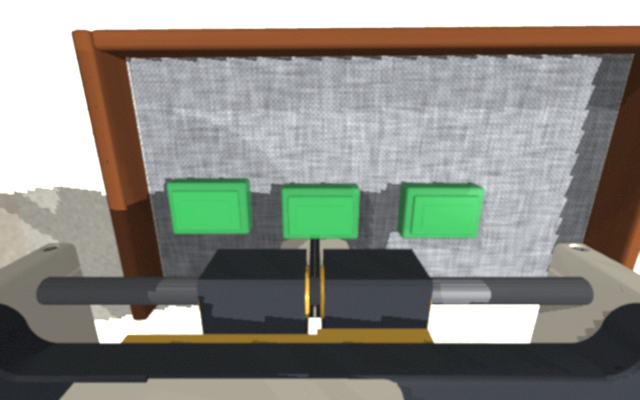

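```bash
python3 -m handwheel '[{"fingers":1,"x":0.001,"y":-0.01,"z":0,"rx":0,"ry":0,"rz":0},{"fingers":1,"x":0.001,"y":-0.01,"z":0.025,"rx":0,"ry":0,"rz":0},{"fingers":1,"x":0,"y":-0.015,"z":0.035,"rx":0,"ry":0,"rz":0},{"fingers":1,"x":0,"y":-0.02,"z":0.035,"rx":0,"ry":0,"rz":0},{"fingers":1,"x":0,"y":-0.03,"z":0.025,"rx":0,"ry":0,"rz":0},{"fingers":1,"x":0,"y":-0.04,"z":0.005,"rx":0,"ry":0,"rz":0},{"fingers":1,"x":0,"y":-0.04,"z":0,"rx":0,"ry":0,"rz":0},{"fingers":1,"x":0,"y":-0.04,"z":0,"rx":0,"ry":0,"rz":0}]'
python3 -m handwheel '[{"fingers":1,"x":-0.01,"y":-0.04,"z":0.02,"rx":0,"ry":0,"rz":0},{"fingers":1,"x":-0.01,"y":-0.04,"z":0.02,"rx":0,"ry":0,"rz":0},{"fingers":1,"x":-0.01,"y":-0.04,"z":0.02,"rx":0,"ry":0,"rz":0},{"fingers":1,"x":-0.01,"y":-0.03,"z":0.01,"rx":0,"ry":0,"rz":0},{"fingers":1,"x":0,"y":0,"z":0,"rx":0,"ry":0,"rz":0},{"fingers":1,"x":0,"y":0,"z":0,"rx":0,"ry":0,"rz":0},{"fingers":1,"x":0,"y":0,"z":0,"rx":0,"ry":0,"rz":0},{"fingers":1,"x":0,"y":0,"z":0,"rx":0,"ry":0,"rz":0}]'
python3 - <<'E'
from h import *
im=look("top","t22",(220,100,420,270),4); greens(im)
for p in [(34,54,9),(-86,57,9),(-29,55.7,9)]: print(p,proj("top",[*(O+p[0]*EX+p[1]*EY),9]))
look("scene","s22",(150,80,450,290),2.6)
E
```

```text
t: 15.57
ee_pos: [513.1, -162.1, 124.5]
ee_rot: [0.655, 0.755, 0.0, -0.001]
ft_force: [1.1, -0.0, 0.2]
gripper_width: 0.6
t: 16.23
ee_pos: [465.5, -320.5, 190.6]
ee_rot: [0.664, 0.747, -0.003, 0.003]
ft_force: [0.3, 0.1, -0.3]
gripper_width: 0.4
[341.  170.6] 43 [ 661.8 -139.5] rect [ 662.1 -139.4] [19.4 19.5] 43.2
[270.  200.3] 115 [576.9  79.1] rect [576.6  79. ] [40.5 26.2] 6.9
[272.5 221. ] 118 [514.   72.7] rect [513.6  72.7] [41.5 26.1] 6.8
[233.9 232.4] 42 [482.8 190.3] rect [482.4 190. ] [19.3 19.1] 43.8
[274.9 239.6] 121 [457.7  66.7] rect [457.3  66.8] [41.  26.9] 6.8
(34, 54, 9) [270.11975558 200.65423738]
(-86, 57, 9) [274.90207653 239.99635595]
(-29, 55.7, 9) [272.58391718 221.26775585]
```

View pics/t22.png

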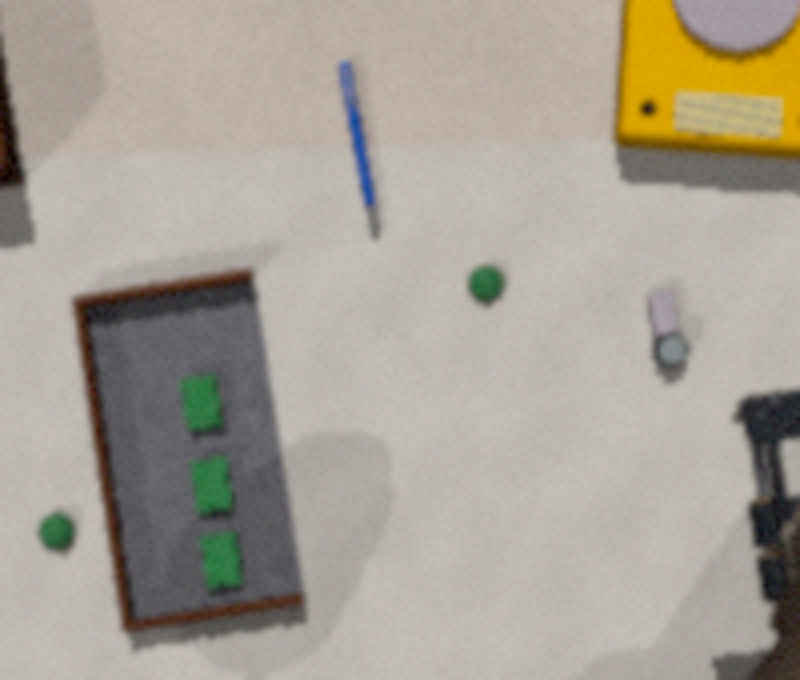

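View pics/s22.png

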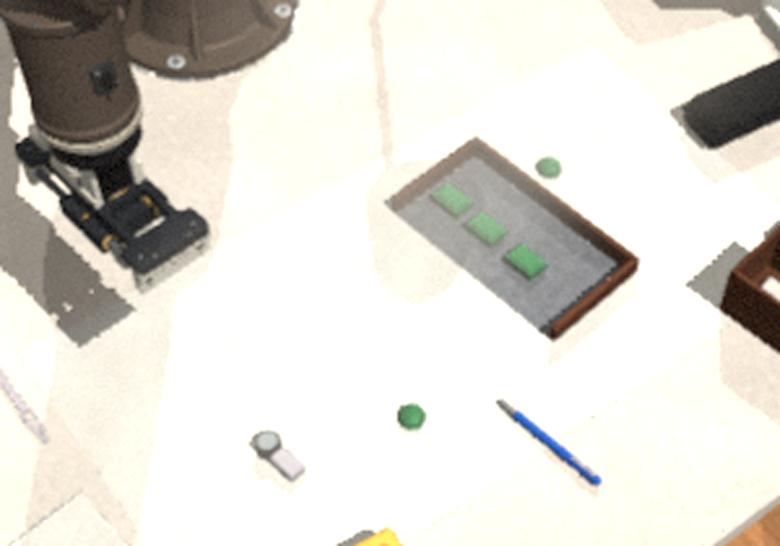

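All three stones are well inside the tray, and the domes, loupe and pen have not moved. The arm is stationary and clear of everything, so I'm handing in.

```bash
python3 -c "
from rig import arm
print(arm.sense()['dq'].round(3)); print(arm.sign_off())"
```

```text
[-0.011  0.003 -0.008 -0.005 -0.001  0.001 -0.002]
the job is handed in; nothing more can be done
None
```

All three rectangular stones are inside the tray. I swept them in one at a time with the fingers closed, without pinching or lifting any, and handed the job in at about 16 s.

**Final check:** In tray coordinates the stone centres are at about (34, 54), (−29, 56) and (−86, 57) mm. The wrist and top cameras agree to about 1 mm. Every stone is roughly 40 mm past the mouth and at least 14 mm from the walls. In the top view, both domes came out within about 1 mm of where they started, and the loupe and pen look unmoved. The tweezers, case and notepad were never approached; I did not measure them again at the end. The sensed force stayed around 1–2 N.

**What disagreed:** The fingertips are not 14 mm ahead of the tool point as stated. At the height I first chose, the closed fingers passed over the first stone without touching it. The wrist pictures and a careful lowering showed that the tips end several millimetres behind the tool point. I swept at a tool height of about −5 mm and still felt no contact with the table. At that height each stone turned flush against the fingers and slid straight in.

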